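# Clamp a test specimen under the cam lever

### The job

Set the tall round steel specimen from the rubber mat upright into the round nest of the clamping fixture and let go of it. Then swing the clamp lever clockwise (seen from above) by its black knob, up over the cam and on until it drops into the low notch, so that its foot holds the specimen down; push no harder than about 10 N against the stop at the notch's far end, and leave the other things on the bench alone.

Things in the scene. Friction and masses are not known exactly. Their poses are not given: they have to be found in the camera images.
- fixture: Dark steel base plate of the clamping fixture, fixed to the bench: 120 (x) by 190 (y) by 20 mm. Origin at the centre of its underside, z up; -x is its front side.
- nest (a point): Centre of the floor of the round nest in the plate, 48 mm across, 8 mm deep (mouth 8 mm above this point, flush with the plate's top). It lies 78 mm from the post, in the plate's -y direction.
- post (a point): Point on the lever post's axis, at the plate's top. A steel cam ring round it (below the lever) lifts the lever 10 mm between turns of about 0.25 and 1.13, carries it level, then has a steep-sided notch with the end stop at its far side. The ring sits differently each time: all these turns shift together by up to 0.42, so the notch is somewhere from 1.1 to 2.05; the lever has about 0.1 rad play in it.
- handle (a joint): Turn of the lever about the post, rad, growing clockwise seen from above; starts at -0.4 to -0.25. At 0 the knob arm points to the plate's -x (front), the clamp arm to +x; at 1.57 the knob arm points to +y, the clamp arm to -y over the nest. Moving the knob takes 1 to 2 N on the level and 3 to 8 N up the cam, and in the notch 3 to 5 N as the foot drags on the specimen.
- lever: The whole lever with knob arm, clamp arm and foot; a spring of about 17 N presses it down on the cam, and it rises and falls on the post as it turns. Origin on the post's axis at bench height at the start; its -x runs along the knob arm. The arms are bars 12 mm thick, tops 90 mm above the bench at the start.
- end_stop (a joint): Deflection, rad, of the stiffly sprung end stop at the far side of the notch, which turns about the post: 0 when nothing presses on it, about 0.035 per 10 N pushed at the knob. More than 0.036 (about 10 N at the knob, beyond the 3 to 5 N that the dragging foot takes) overloads it.
- knob (a point): Centre of the black upright cylindrical knob, 24 mm in diameter and 42 mm tall, 105 mm from the post's axis, standing on the knob arm. Its centre is 111 mm above the bench at the start, 121 mm on top of the cam, and 107 mm once the lever has dropped into the notch. The knob does not spin; held fast at one height it binds, so let it slide up and down between the fingers.
- foot: Sprung clamp foot, a rubber shoe 16 mm wide and 56 mm long crosswise to the arm, hanging from the clamp arm 78 mm from the post's axis on the side opposite to the knob. Origin at its lower face, 45 mm above the bench at the start. In the notch it presses on the seated specimen with about 7 N.
- specimen_center (a point): Centre (half-way up) of the specimen to clamp: plain round steel cylinder, 44 mm in diameter and 32 mm tall, about 0.4 kg, standing on the mat.
- mat: Black rubber mat, 130 by 250 by 4 mm, fixed on the bench; origin under its centre. The three steel pieces stand on it in a row along its y, 80 mm apart, in any order.
- square_block: Bystander on the mat: square steel block, 38 by 38 by 32 mm; origin at the centre of its underside.
- thin_disc: Bystander on the mat: flat steel disc, 56 mm in diameter, 12 mm thick; origin at the centre of its underside.
- oil_bottle: Bystander: white bottle, 44 mm wide, 110 mm tall; origin under its centre.
- brush: Bystander: brush 170 mm long, lying; origin under it.
- caliper: Bystander: steel calliper 190 mm long, lying; origin under it.
- cup: Bystander: steel cup, 70 mm wide, 60 mm tall; origin under its centre.
- flat_anvil: Bystander: dark steel ring, 60 mm wide, 18 mm tall; origin under its centre.
Not all that is in view belongs to the job. What is shaped like the part that bears specimen_center but brown is not meant.

How it is judged:
By the outcome, as a careful person would: the job done as asked, in the order asked, and still so for the second after the job is handed in, with the robot touching nothing.
It also fails if it takes over 72 s, if anything falls off the work surface, if the arm or the gripper's body presses on something with over 40 N, if the wrist force passes 120 N, or if a joint passes its speed limit or range.

### The arm

A 7-joint arm with a two-finger parallel gripper is mounted at the origin on the work surface. World frame = base frame: x ahead of the robot, y to its left, z up, the work surface at z = 0. Lengths are in m, angles in degrees, forces in N, time in s.
With the tool pointing down it reaches from about 0.425 to 0.875 m from the base axis. Payload 4.7 kg.
Tool frame: the origin (TCP) lies between the finger pads; the fingertips stand 22 mm ahead of it and the grasp point (between the pads) lies 3 mm ahead of it; z points along the fingers, y is the line along which they close (so a half turn about z gives the same grasp; the last joint's range is limited). The gripper opens to 87 mm and grips with 3 to 60 N. Pads are 19 mm wide; open, the fingers measure 117 mm over their backs; the gripper's body (75 mm by 190 mm) begins 51 mm behind the grasp point.
Start: joints at [64.521, 18.392, -4.016, 83.108, 1.295, 78.541, -3.26], TCP at [0.288, -0.583, 0.245] pointing down, gripper open.
Joint ranges: [-163.93, 163.93], [-17.29, 119.83], [-79.2, 71.16], [3.27, 140.29], [-89.18, 269.18], [5.43, 117.66], [-154.24, 154.24]. Speed limits (degrees/s): [147.25, 147.25, 180, 180, 180, 180, 180].

### API

Orientations are given as [roll, pitch, yaw] about the fixed x, y, z axes, in that order (R = Rz(yaw) Ry(pitch) Rx(roll)).
In Python, from cell import env gives the robot as it stands.
- The arm moves only by the tool drive_tool, never from a script. Its argument "moves" is a list of rows, each a list of 3 entries, a list of its own where there are three numbers: the shift along the tool's x, y, z in mm, then the turn, a rotation vector about the tool's x, y, z in rad, then the closure, from 0 (fully open) to 1 (shut). In form: [[[x, y, z], [wx, wy, wz], jaw], ...]. A call has 1 to 12 rows; each row shifts and turns the commanded pose from where the row before left it, along the tool's axes as they then stand; what a row does not reach is not made up. A row lasts 1/12 s, in which the tool goes at most 41.7 mm and 7.16 degrees, less where a joint would pass 70% of its speed; a pose out of reach is approached as far as the arm can. A call with a gripper value outside its range is refused whole. The fingers move at their own pace and stop on an object; "newtons" is the grip in N (left out, the last holds). Time passes only in rows, so rows that do not move let the fingers close. It gives the time, the measured TCP pose, the force, the opening and the grip force at its end, in the units of the state.
- env.get_obs(): the state, without advancing time (a new reading comes with each control period).
- env.read_camera(name): name is "side" or "top"; returns (picture, depth): 384x512x3 uint8, blue, green, red; 384x512 float32, m along the optical axis (not along the pixel's ray), 0 where there is no reading.
- env.get_calibration(name): a dict with "fx", "fy", "cx", "cy" (pixels), "T" (4x4, takes a point from camera to world coordinates). Camera axes: x right, y down, z forward; pixel columns grow to the right and rows downward; lengths in m; the calibration is good to about 2 mm. A picture is of the moment at which its call begins. get_calibration takes no time and is no camera call.
- env.sign_off(): hands the job in; it is judged then, once.
The state is a dict: "time_s": time; "qpos": joint angles; "joint_velocities": joint speeds; "effort": joint torques, N m; "tool_pos": TCP position; "tool_rot": TCP orientation; "force": force on the tool from outside, world axes, zero at the start; "wrist_torque": the same for the moment, N m; "grip_width": finger opening in m; "grasp_force": force on a finger pad.
Only numpy, scipy, OpenCV 4.12 (cv2) and the standard library are available. Lean on these libraries where they do the work, as an engineer would, in place of code of your own. Each camera call takes 0.05 s, during which the arm holds its last target. There are 200 camera calls.

## Working session

There is one attempt and no reset: what is moved stays moved. The work goes in short steps, Python scripts to look and compute and a tool call to move; the robot and the scene stay as the last step left them, time stands still between calls to the robot, and variables do not carry over. Pictures are saved under pics/ and viewed, at most 10 in all, crops included, and the job is handed in when it is done.

Besides the shell and the picture viewer there is one more tool, called after "Call:" as name(argument=value, ...), one argument or row to a line, values as JSON. drive_tool: Moves the arm, as the interface text tells. Its arguments: {"type":"object","properties":{"moves":{"type":"array"},"newtons":{"type":"number"}},"required":["moves"]}

```bash
mkdir -p pics; cat > h.py <<'E'
from cell import env
import numpy as np, cv2
def cam(n):
    im,d=env.read_camera(n); c=env.get_calibration(n); return im,d,c
def px2w(c,u,v,z):
    T=np.array(c["T"]); r=T[:3,:3]@np.array([(u-c["cx"])/c["fx"],(v-c["cy"])/c["fy"],1]); o=T[:3,3]
    return o+r*(z-o[2])/r[2]
def w2px(c,p):
    q=np.linalg.inv(np.array(c["T"]))@np.append(p,1); return q[0]/q[2]*c["fx"]+c["cx"],q[1]/q[2]*c["fy"]+c["cy"]
def dep(c,d,u,v):
    z=d[v,u]; return np.array(c["T"])@np.array([(u-c["cx"])/c["fx"]*z,(v-c["cy"])/c["fy"]*z,z,1])
E
python3 - <<'E'
from h import *
for n in("top","side"):
    im,d,c=cam(n); cv2.imwrite(f"pics/{n}0.png",cv2.resize(im,(768,576))); np.savez(f"{n}0.npz",im=im,d=d); print(n,c)
print(env.get_obs())
E
```

```text
top {'fx': 472.37414977996485, 'fy': 472.37414977996485, 'cx': 260.19782191922303, 'cy': 192.7703629738081, 'T': array([[-0.02217207, -0.98561808,  0.16752731,  0.34671369],
       [-0.99975289,  0.02159021, -0.00529404,  0.02399559],
       [ 0.00160095, -0.1676033 , -0.98585322,  1.32813402],
       [ 0.        ,  0.        ,  0.        ,  1.        ]])}
side {'fx': 442.11276658670715, 'fy': 442.11276658670715, 'cx': 261.25745271430975, 'cy': 185.62159306829403, 'T': array([[-0.90825729, -0.30592343,  0.28544623,  0.22174513],
       [-0.41834702,  0.67600458, -0.60663298,  0.72246954],
       [-0.00737972, -0.67039441, -0.74196824,  0.95871226],
       [ 0.        ,  0.        ,  0.        ,  1.        ]])}
{'time_s': 0.1, 'qpos': array([64.52249567, 18.4347821 , -4.01508638, 83.16543304,  1.29542996,
       78.5439604 , -3.25932987]), 'joint_velocities': array([ 0.01891578, -0.06756255,  0.06426907, -0.2583946 ,  0.02275561,
        0.00303087,  0.03013831]), 'effort': array([ 9.07262274e-04, -4.92572451e+01, -4.04931195e-01, -3.13399458e+01,
       -6.41367096e-02,  3.94761551e-02,  6.13189695e-05]), 'tool_pos': array([ 0.28759564, -0.58240466,  0.24359289]), 'tool_rot': array([-1.79901079e+02,  6.06882000e-03,  2.62873827e+01]), 'force': array([-0.5528245 ,  0.25471537,  0.20348428]), 'wrist_torque': array([-0.00668402, -0.03134673, -0.00336616]), 'grasp_force': 0.0, 'grip_width': 0.087008912566657}
```

View pics/top0.png

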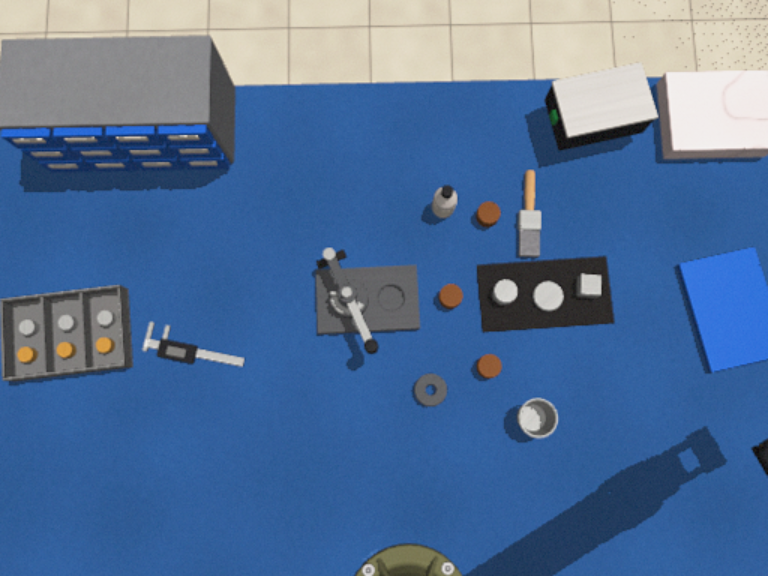

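View pics/side0.png

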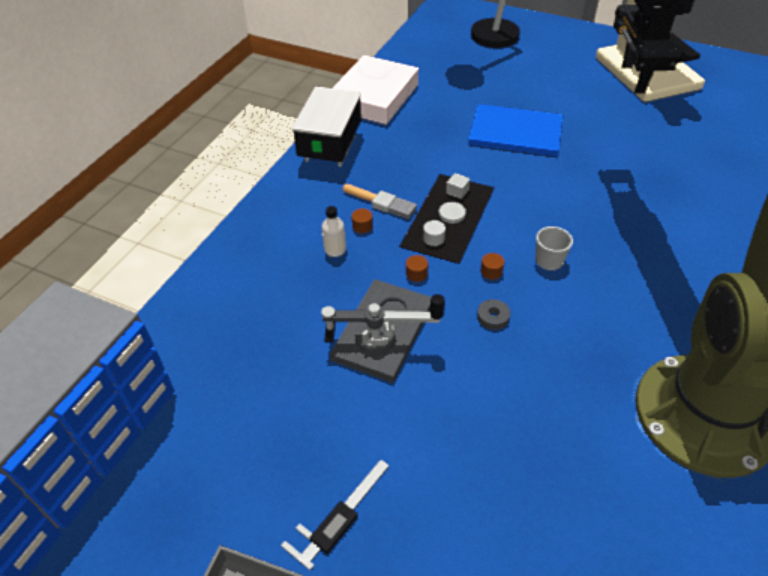

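The top view shows the specimen at about (505,291), the disc at (549,296), the block at (590,286), the nest at (391,296), the post at about (347,293) and the knob at (371,346), all in 1.5x pixels. I'll enlarge this area.

```bash
python3 - <<'E'
from h import *
im=np.load("top0.npz")["im"]
a=cv2.resize(im[160:240,200:300],None,fx=7.5,fy=7.5,interpolation=cv2.INTER_CUBIC)
cv2.imwrite("pics/fix.png",a)
b=cv2.resize(im[165:230,310:420],None,fx=7,fy=7,interpolation=cv2.INTER_CUBIC)
cv2.imwrite("pics/mat.png",b)
E
```

```text
(no output)
```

View pics/fix.png

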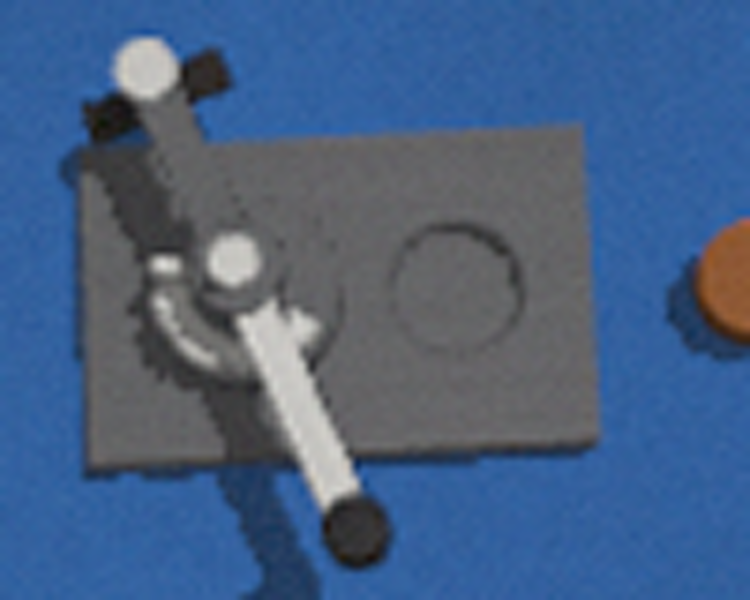

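View pics/mat.png

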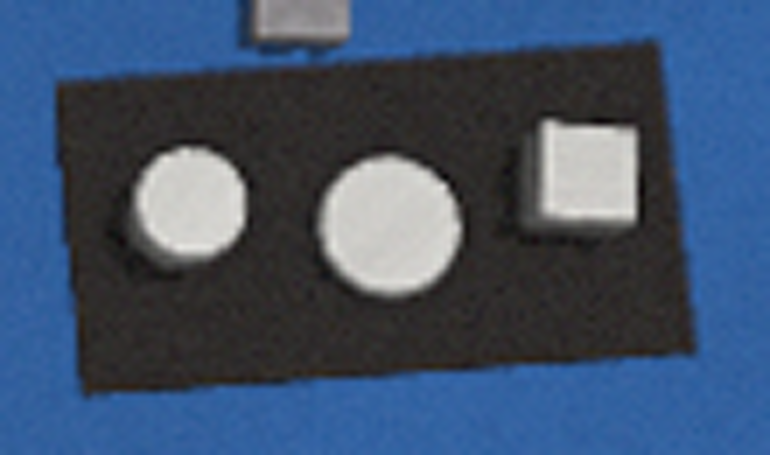

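The fixture crop shows the nest mouth centred at about (457,288), the knob top at (358,527) and plate corners at (582,127), (598,441) and (88,465). In the mat crop the specimen's top face is centred at (191,203).

```bash
python3 - <<'E'
from h import *
c=env.get_calibration("top"); s=env.get_calibration("side"); np.set_printoptions(precision=4,suppress=True)
f=lambda u,v,z:px2w(c,200+(u+.5)/7.5-.5,160+(v+.5)/7.5-.5,z)
m=lambda u,v,z:px2w(c,310+(u+.5)/7-.5,165+(v+.5)/7-.5,z)
tr,br,bl=f(582,127,.02),f(598,441,.02),f(88,465,.02)
print("corners",tr,br,bl, np.linalg.norm(tr-br),np.linalg.norm(br-bl))
# plate -y dir = bl->br ; +x = br->tr
d=br-bl; yaw1=np.arctan2(-d[0]*-1*-1,1) 
yv=(bl-br)/np.linalg.norm(bl-br); xv=(tr-br)/np.linalg.norm(tr-br)
print("yaw from y",np.degrees(np.arctan2(-yv[0],yv[1])),"from x",np.degrees(np.arctan2(xv[1],xv[0])))
ctr=(tr+bl)/2; print("centre",ctr)
nest=f(457,288,.02); post=nest+.078*yv; knob=f(358,525,.132); print("nest",nest,"post",post,"knob",knob,np.linalg.norm((knob-post)[:2]))
sp=m(191,203,.036); print("spec",sp,"disc",m(390,226,.016),"sq",m(589,172,.036))
for p in(nest,knob,sp): print("side px*1.5",np.array(w2px(s,p))*1.5)
# depth-based centroids
for n in("top","side"):
    D=np.load(n+"0.npz")["d"];cc=env.get_calibration(n);T=np.array(cc["T"])
    v,u=np.mgrid[:384,:512]; P=np.stack([(u-cc["cx"])/cc["fx"]*D,(v-cc["cy"])/cc["fy"]*D,D],-1)@T[:3,:3].T+T[:3,3]
    for nm,q,lo,hi,r in(("spec",sp,.03,.045,.035),("knob",knob,.12,.145,.03)):
        k=(np.hypot(P[...,0]-q[0],P[...,1]-q[1])<r)&(P[...,2]>lo)&(P[...,2]<hi)&(D>0)
        print(n,nm,k.sum(),P[k].mean(0),P[k].min(0),P[k].max(0))
E
```

```text
corners [ 0.6146 -0.032   0.02  ] [ 0.4956 -0.0346  0.02  ] [0.4908 0.1547 0.02  ] 0.11901947878023418 0.18930818056562024
yaw from y 1.4469620425774417 from x 1.2445140944399742
centre [0.5527 0.0613 0.02  ]
nest [0.5542 0.0165 0.02  ] post [0.5522 0.0944 0.02  ] knob [0.4561 0.0524 0.132 ] 0.10494287767063018
spec [ 0.5594 -0.1955  0.036 ] disc [ 0.5515 -0.2785  0.016 ] sq [ 0.5684 -0.3542  0.036 ]
side px*1.5 [392.0609 305.7957]
side px*1.5 [436.7871 296.4504]
side px*1.5 [433.6229 226.2436]
top spec 193 [ 0.5596 -0.1957  0.0368] [ 0.538  -0.2159  0.0303] [ 0.581  -0.174   0.0432]
top knob 68 [0.4555 0.0528 0.1305] [0.4449 0.0429 0.1247] [0.4657 0.0635 0.1357]
side spec 124 [ 0.5571 -0.1927  0.0353] [ 0.5369 -0.2135  0.0303] [ 0.5786 -0.1708  0.0402]
side knob 79 [0.4533 0.0569 0.1284] [0.443  0.0436 0.1204] [0.4653 0.0667 0.133 ]
```

Call:
drive_tool(
  moves=[
    [[0,0,0],[0,0,-0.122],0],
    [[0,0,0],[0,0,-0.122],0],
    [[0,0,0],[0,0,-0.122],0],
    [[0,0,0],[0,0,-0.122],0],
    [[0,0,0],[0,0,-0.122],0],
    [[0,0,0],[0,0,-0.122],0],
    [[0,0,0],[0,0,-0.122],0],
    [[0,0,0],[0,0,-0.122],0],
    [[0,0,0],[0,0,-0.122],0],
    [[0,0,0],[0,0,-0.122],0],
    [[0,0,0],[0,0,-0.122],0],
    [[0,0,0],[0,0,-0.119],0],
  ],
)

```text
time_s: 1.1
tool_pos: [0.2877, -0.5825, 0.2439]
tool_rot: [-180.0, -0.1, 110.3]
force: [0.3, -0.3, 0.5]
grip_width: 0.0871
grasp_force: 0.0
```

Call:
drive_tool(
  moves=[
    [[11,16,0],[0,0,0],0],
    [[22,32,0],[0,0,0],0],
    [[22,32,0],[0,0,0],0],
    [[22,32,0],[0,0,0],0],
    [[22,32,0],[0,0,0],0],
    [[22,32,0],[0,0,0],0],
    [[22,32,0],[0,0,0],0],
    [[22,32,0],[0,0,0],0],
    [[22,32,0],[0,0,0],0],
    [[22,32,0],[0,0,0],0],
    [[22,32,0],[0,0,0],0],
    [[22,32,0],[0,0,0],0],
  ],
)

```text
time_s: 2.1
tool_pos: [0.5476, -0.2176, 0.2443]
tool_rot: [-180.0, 0.0, 110.0]
force: [0.6, -0.5, 1.3]
grip_width: 0.087
grasp_force: 0.0
```

Call:
drive_tool(
  moves=[
    [[16,21,0],[0,0,0],0],
    [[0,0,10],[0,0,0],0],
    [[0,0,30],[0,0,0],0],
    [[0,0,30],[0,0,0],0],
    [[0,0,20],[0,0,0],0],
    [[0,0,10],[0,0,0],0],
    [[0,0,0],[0,0,0],0],
    [[0,0,0],[0,0,0],0],
  ],
)

```text
time_s: 2.77
tool_pos: [0.5614, -0.1973, 0.1447]
tool_rot: [-180.0, -0.0, 110.0]
force: [-0.4, -0.5, 0.5]
grip_width: 0.0873
grasp_force: 0.0
```

Call:
drive_tool(
  moves=[
    [[3.5,-1.5,20],[0,0,0],0],
    [[0,0,25],[0,0,0],0],
    [[0,0,25],[0,0,0],0],
    [[0,0,20],[0,0,0],0],
    [[0,0,12],[0,0,0],0],
    [[0,0,5],[0,0,0],0],
    [[0,0,0],[0,0,0],0],
    [[0,0,0],[0,0,0],0],
  ],
  newtons=25,
)

```text
time_s: 3.43
tool_pos: [0.56, -0.1946, 0.039]
tool_rot: [179.9, 0.1, 110.0]
force: [-0.1, 0.2, 0.3]
grip_width: 0.0869
grasp_force: 0.0
```

```bash
python3 - <<'E'
from h import *
im,d,c=cam("top"); s,_,_=cam("side")
a=cv2.resize(im[150:240,290:400],None,fx=5,fy=5,interpolation=cv2.INTER_CUBIC)[:400]
b=cv2.resize(s[100:180,240:350],None,fx=5,fy=5,interpolation=cv2.INTER_CUBIC)[:400]
cv2.imwrite("pics/g1.png",cv2.resize(np.hstack([a,b]),(800,290)))
E
```

```text
(no output)
```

View pics/g1.png

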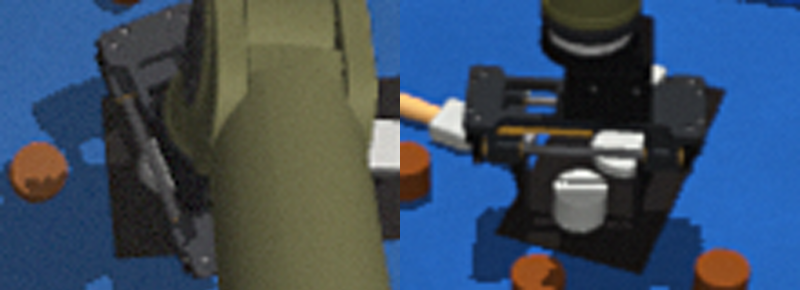

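The side view shows the specimen at about (580,200), standing between the fingers. The arm blocks the top view. Closing the gripper now.

Call:
drive_tool(
  moves=[
    [[0,0,1],[0,0,0],0.3],
    [[0,0,0],[0,0,0],0.5],
    [[0,0,0],[0,0,0],0.6],
    [[0,0,0],[0,0,0],0.7],
    [[0,0,0],[0,0,0],0.7],
    [[0,0,0],[0,0,0],0.7],
    [[0,0,0],[0,0,0],0.7],
    [[0,0,0],[0,0,0],0.7],
  ],
  newtons=25,
)

```text
time_s: 4.2
tool_pos: [0.559, -0.1941, 0.0366]
tool_rot: [180.0, 0.0, 110.0]
force: [0.2, -0.2, -0.4]
grip_width: 0.0433
grasp_force: 25.1
```

Call:
drive_tool(
  moves=[
    [[0,0,-5],[0,0,0],0.7],
    [[0,0,-15],[0,0,0],0.7],
    [[0,0,-25],[0,0,0],0.7],
    [[0,0,-25],[0,0,0],0.7],
    [[0,0,-15],[0,0,0],0.7],
    [[0,0,0],[0,0,0],0.7],
  ],
)

```text
time_s: 4.7
tool_pos: [0.5607, -0.1947, 0.125]
tool_rot: [179.8, 0.2, 110.0]
force: [1.5, -0.2, -4.2]
grip_width: 0.0434
grasp_force: 25.1
```

Call:
drive_tool(
  moves=[
    [[10,3,0],[0,0,0],0.7],
    [[20,7,0],[0,0,0],0.7],
    [[28,9,0],[0,0,0],0.7],
    [[28,9,0],[0,0,0],0.7],
    [[28,9,0],[0,0,0],0.7],
    [[28,9,0],[0,0,0],0.7],
    [[28,9,0],[0,0,0],0.7],
    [[20,7,0],[0,0,0],0.7],
    [[12,4,0],[0,0,0],0.7],
    [[0,0,0],[0,0,0],0.7],
    [[0,0,0],[0,0,0],0.7],
  ],
)

```text
time_s: 5.62
tool_pos: [0.5508, 0.0182, 0.1203]
tool_rot: [-179.9, -0.0, 110.1]
force: [-0.6, -1.1, -5.2]
grip_width: 0.0438
grasp_force: 25.1
```

```bash
python3 - <<'E'
from h import *
for i in range(4):
    s,_,c=cam("side"); print(env.get_obs()["tool_pos"])
im0=np.load("side0.npz")["im"]
a=cv2.resize(s[140:250,210:310],(500,550),interpolation=cv2.INTER_CUBIC)
b=cv2.resize(im0[185:245,220:300],(300,225),interpolation=cv2.INTER_CUBIC)
o=np.zeros((550,800,3),np.uint8);o[:,:500]=a;o[:225,500:]=b
cv2.imwrite("pics/n1.png",o)
print(w2px(c,[.5542,.0165,.02]))
E
```

```text
[0.55107849 0.01674826 0.12047006]
[0.55132117 0.01606044 0.12066903]
[0.55152809 0.01587913 0.12088674]
[0.55163757 0.01603322 0.12108107]
(np.float64(261.3709577991805), np.float64(203.87767362642583))
```

View pics/n1.png

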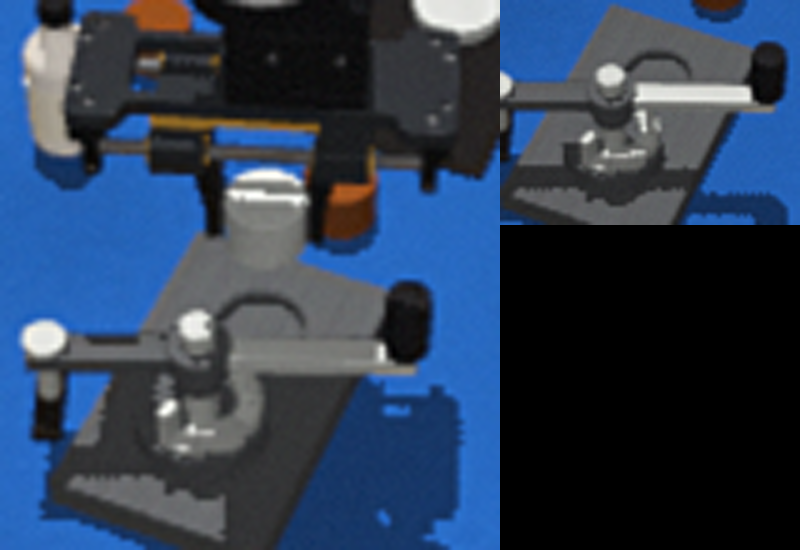

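The specimen's top ellipse is centred at about (266,188) in the crop. The nest arc spans columns 217 to 305, so its centre is at about 261.

```bash
python3 - <<'E'
from h import *
c=env.get_calibration("side")
print(px2w(c,262.8,177.2,.1203),env.get_obs()["tool_pos"])
for u in(261.4,261.9,262.4): print(px2w(c,u,203.9,.02))
# expected side pixel of specimen if over nest
print(w2px(c,[.5542,.0165,.1203]))
s,d,_=cam("side");T=np.array(c["T"])
v,u=np.mgrid[:384,:512]; P=np.stack([(u-c["cx"])/c["fx"]*d,(v-c["cy"])/c["fy"]*d,d],-1)@T[:3,:3].T+T[:3,3]
k=(np.abs(u-263)<12)&(np.abs(v-178)<6)&(P[...,2]>.112)&(P[...,2]<.128)&(P[...,1]<.06); q=P[k]; print(k.sum(),q.mean(0),q.min(0),q.max(0), u[k].min(),u[k].max(),v[k].min(),v[k].max())
E
```

```text
[0.55298834 0.00852094 0.1203    ] [0.55163757 0.01603322 0.12108107]
[0.55409356 0.01653962 0.02      ]
[0.55283722 0.01597025 0.02      ]
[0.55158091 0.01540091 0.02      ]
(np.float64(261.0925887403341), np.float64(179.1061316854969))
171 [0.55027587 0.01539597 0.12039   ] [ 0.51802887 -0.00518936  0.11243148] [0.57292861 0.03601719 0.12716464] 252 274 174 183
```

Call:
drive_tool(
  moves=[
    [[1,3,10],[0,0,0],0.7],
    [[0,0,18],[0,0,0],0.7],
    [[0,0,18],[0,0,0],0.7],
    [[0,0,12],[0,0,0],0.7],
    [[0,0,4],[0,0,0],0.7],
    [[0,0,0],[0,0,0],0.7],
    [[0,0,0],[0,0,0],0.7],
    [[0,0,0],[0,0,0],0.7],
    [[0,0,0],[0,0,0],0.7],
  ],
)

```text
time_s: 6.62
tool_pos: [0.5551, 0.0202, 0.0606]
tool_rot: [179.9, 0.1, 110.0]
force: [0.3, -1.1, -3.9]
grip_width: 0.0432
grasp_force: 25.1
```

```bash
python3 - <<'E'
from h import *
s,_,c=cam("side"); print(env.get_obs()["tool_pos"],env.get_obs()["force"])
a=cv2.resize(s[150:250,210:310],(600,600),interpolation=cv2.INTER_CUBIC)
cv2.imwrite("pics/n2.png",a)
E
```

```text
[0.55500139 0.02016401 0.06050907] [ 0.09488905 -0.33469745 -4.0760564 ]
```

View pics/n2.png

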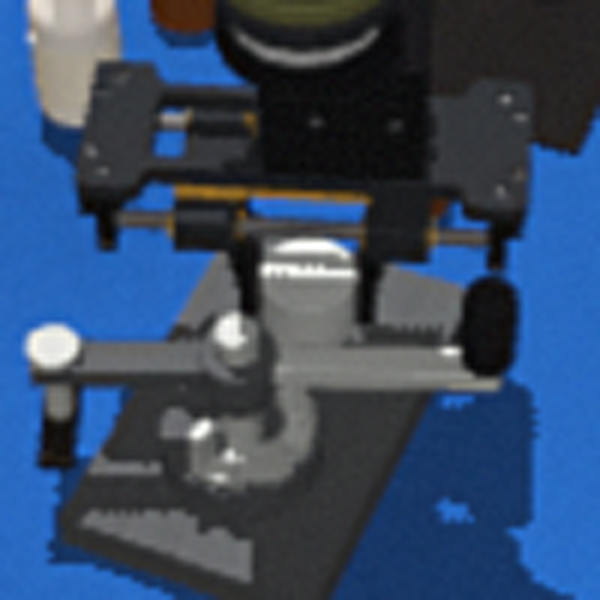

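Call:
drive_tool(
  moves=[
    [[-1.4,-0.5,2],[0,0,0],0.7],
    [[0,0,2],[0,0,0],0.7],
    [[0,0,2],[0,0,0],0.7],
    [[0,0,2],[0,0,0],0.7],
    [[0,0,1],[0,0,0],0.7],
    [[0,0,1],[0,0,0],0.7],
    [[0,0,1],[0,0,0],0.7],
    [[0,0,0],[0,0,0],0.7],
  ],
)

```text
time_s: 7.33
tool_pos: [0.5541, 0.0187, 0.0483]
tool_rot: [-180.0, -0.0, 110.0]
force: [0.1, 0.0, -4.0]
grip_width: 0.0434
grasp_force: 25.1
```

Bottom is 4 mm inside the nest with no contact force. I'll seat it.

Call:
drive_tool(
  moves=[
    [[0,0,1],[0,0,0],0.7],
    [[0,0,1],[0,0,0],0.7],
    [[0,0,1],[0,0,0],0.7],
    [[0,0,0.5],[0,0,0],0.7],
    [[0,0,0],[0,0,0],0.7],
  ],
)

```text
time_s: 7.75
tool_pos: [0.5541, 0.0186, 0.0449]
tool_rot: [-180.0, -0.0, 110.0]
force: [-0.0, -0.1, -3.3]
grip_width: 0.0433
grasp_force: 25.1
```

Call:
drive_tool(
  moves=[
    [[0,0,0.6],[0,0,0],0.7],
    [[0,0,0],[0,0,0],0.45],
    [[0,0,0],[0,0,0],0.3],
    [[0,0,0],[0,0,0],0.1],
    [[0,0,0],[0,0,0],0],
    [[0,0,0],[0,0,0],0],
    [[0,0,0],[0,0,0],0],
    [[0,0,-5],[0,0,0],0],
    [[0,0,-15],[0,0,0],0],
    [[0,0,-35],[0,0,0],0],
    [[0,0,-40],[0,0,0],0],
    [[0,0,-40],[0,0,0],0],
  ],
)

```text
time_s: 8.75
tool_pos: [0.5535, 0.0189, 0.1808]
tool_rot: [-179.9, -0.0, 110.0]
force: [1.5, -0.3, 0.5]
grip_width: 0.0867
grasp_force: 0.0
```

Call:
drive_tool(
  moves=[
    [[0,0,-20],[0,0,-0.12],0],
    [[0,0,0],[0,0,-0.12],0],
    [[0,0,0],[0,0,-0.12],0],
    [[0,0,0],[0,0,-0.12],0],
    [[0,0,0],[0,0,-0.12],0],
    [[0,0,0],[0,0,-0.12],0],
    [[0,0,0],[0,0,-0.12],0],
    [[0,0,0],[0,0,-0.12],0],
    [[0,0,0],[0,0,-0.12],0],
    [[0,0,0],[0,0,-0.12],0],
    [[0,0,0],[0,0,-0.12],0],
    [[0,0,0],[0,0,-0.12],0],
  ],
)

```text
time_s: 9.75
tool_pos: [0.5542, 0.0187, 0.1998]
tool_rot: [-180.0, 0.0, -167.1]
force: [-0.9, -0.4, 1.3]
grip_width: 0.0869
grasp_force: 0.0
```

Call:
drive_tool(
  moves=[
    [[0,0,0],[0,0,-0.12],0],
    [[0,0,0],[0,0,-0.074],0],
    [[0,0,0],[0,0,0],0],
    [[0,0,0],[0,0,0],0],
  ],
)

```text
time_s: 10.08
tool_pos: [0.5542, 0.0186, 0.1997]
tool_rot: [-180.0, 0.0, -156.5]
force: [0.2, -0.2, 0.1]
grip_width: 0.0868
grasp_force: 0.0
```

```bash
python3 - <<'E'
from h import *
s,_,c=cam("side"); t,_,_=cam("top"); o=env.get_obs(); print(o["tool_pos"],o["tool_rot"],o["qpos"])
o=np.hstack([cv2.resize(s[150:250,210:310],(400,400),interpolation=cv2.INTER_CUBIC),cv2.resize(t[140:240,200:300],(400,400),interpolation=cv2.INTER_CUBIC)])
cv2.imwrite("pics/n3.png",o)
E
```

```text
[0.55423673 0.01862649 0.19960733] [-1.79985018e+02  3.29253902e-03 -1.56488042e+02] [ 39.14995072  13.74125649 -49.79459741  99.0016857   10.99053621
  72.3300818  100.31710728]
```

View pics/n3.png

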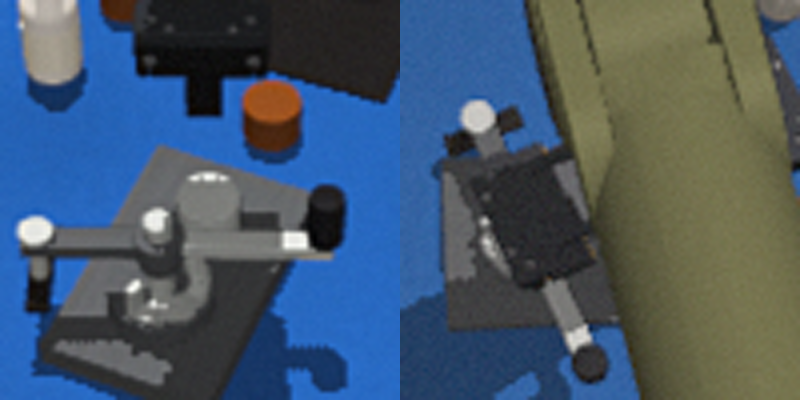

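The specimen is seated in the nest, with its top at (208,195) in the left half. Moving over to the knob.

Call:
drive_tool(
  moves=[
    [[15,14,0],[0,0,0],0],
    [[23,21,0],[0,0,0],0],
    [[23,21,0],[0,0,0],0],
    [[15,14.5,0],[0,0,0],0],
    [[0,0,15],[0,0,0],0],
    [[0,0,25],[0,0,0],0],
    [[0,0,20],[0,0,0],0],
    [[0,0,11],[0,0,0],0],
    [[0,0,0],[0,0,0],0],
    [[0,0,0],[0,0,0],0],
    [[0,0,0],[0,0,0],0],
  ],
)

```text
time_s: 11.1
tool_pos: [0.4572, 0.053, 0.1295]
tool_rot: [-180.0, 0.1, -156.4]
force: [0.4, 0.7, 0.2]
grip_width: 0.0871
grasp_force: 0.0
```

```bash
python3 - <<'E'
from h import *
s,_,c=cam("side"); t,_,_=cam("top"); o=env.get_obs(); print(o["tool_pos"],o["tool_rot"],o["qpos"])
o=np.hstack([cv2.resize(s[150:250,210:310],(400,400),interpolation=cv2.INTER_CUBIC),cv2.resize(t[140:240,200:300],(400,400),interpolation=cv2.INTER_CUBIC)])
cv2.imwrite("pics/n4.png",o)
E
```

```text
[0.45734221 0.05291017 0.12956961] [-1.79945342e+02  1.01440125e-01 -1.56396457e+02] [ 42.67194414   3.59246688 -53.29667719 115.7256537    3.29445963
  62.05337556 101.49312602]
```

View pics/n4.png

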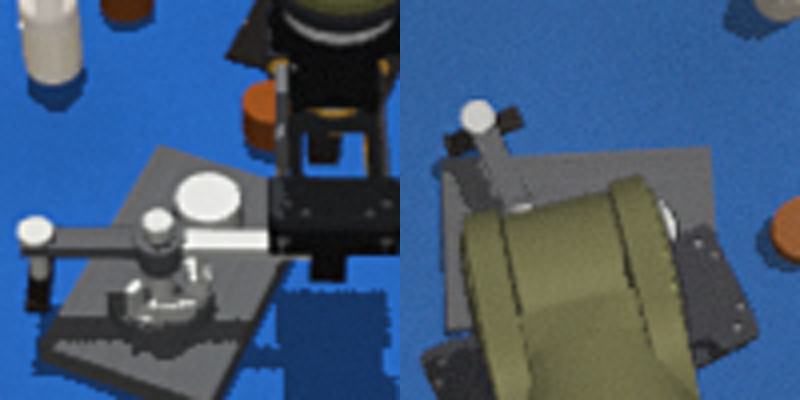

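The fingers straddle the knob, and the post cap is visible in the side view at (157,222). I'll close to a loose cage of about 28 mm.

Call:
drive_tool(
  moves=[
    [[0,0,0],[0,0,0],0.3],
    [[0,0,0],[0,0,0],0.5],
    [[0,0,0],[0,0,0],0.6],
    [[0,0,0],[0,0,0],0.66],
    [[0,0,0],[0,0,0],0.68],
    [[0,0,0],[0,0,0],0.68],
    [[0,0,0],[0,0,0],0.68],
  ],
  newtons=15,
)

```text
time_s: 11.78
tool_pos: [0.4563, 0.0528, 0.1284]
tool_rot: [-180.0, -0.0, -156.4]
force: [-0.1, -0.4, -0.0]
grip_width: 0.0479
grasp_force: 0.0
```

Call:
drive_tool(
  moves=[
    [[0,0,0],[0,0,0],0.68],
    [[0,0,0],[0,0,0],0.68],
    [[0,0,0],[0,0,0],0.68],
    [[0,0,0],[0,0,0],0.68],
    [[0,0,0],[0,0,0],0.68],
  ],
)

```text
time_s: 12.2
tool_pos: [0.4562, 0.0532, 0.1284]
tool_rot: [180.0, -0.0, -156.4]
force: [-0.5, 1.7, 1.0]
grip_width: 0.0283
grasp_force: 0.6
```

Call:
drive_tool(
  moves=[
    [[-0.1,4.2,0],[0,0,0.04],0.68],
    [[-0.1,4.2,0],[0,0,0.04],0.68],
    [[-0.1,4.2,0],[0,0,0.04],0.68],
    [[-0.1,4.2,0],[0,0,0.04],0.68],
    [[-0.1,4.2,0],[0,0,0.04],0.68],
    [[-0.1,4.2,0],[0,0,0.04],0.68],
    [[-0.1,4.2,0],[0,0,0.04],0.68],
    [[-0.1,4.2,0],[0,0,0.04],0.68],
    [[-0.1,4.2,0],[0,0,0.04],0.68],
    [[-0.1,4.2,0],[0,0,0.04],0.68],
  ],
)

```text
time_s: 13.03
tool_pos: [0.4474, 0.0921, 0.1282]
tool_rot: [-179.8, -0.1, -179.4]
force: [-1.4, -5.3, 1.8]
grip_width: 0.0281
grasp_force: 2.5
```

```bash
cat >> h.py <<'E'
POST=np.array([.5525,.095])
def st():
    s,d,c=cam("side"); o=env.get_obs(); r=o["tool_pos"][:2]-POST; phi=np.arctan2(r[1],r[0])%(2*np.pi); yaw=np.radians(o["tool_rot"][2])%(2*np.pi)
    t=np.array([np.sin(phi),-np.cos(phi)]); f=o["force"]
    print("R %.4f theta %.3f yaw-phi %.3f z %.4f Ft %.1f Fr %.1f Fz %.1f w %.4f g %.1f t %.2f"%(np.hypot(*r),np.radians(181.35)-phi,yaw-phi,o["tool_pos"][2],f[:2]@t,f[:2]@r/np.hypot(*r),f[2],o["grip_width"],o["grasp_force"],o["time_s"]))
    # cap row in side view: bright blob near (249,206)
    g=cv2.cvtColor(s,cv2.COLOR_BGR2GRAY); p=g[192:216,240:258].astype(float); w=np.clip(p-170,0,None); 
    print("cap",w.sum(),(w.sum(1)@np.arange(192,216))/max(w.sum(),1),(w.sum(0)@np.arange(240,258))/max(w.sum(),1)); return s
E
python3 - <<'E'
from h import *
st(); s=np.load("side0.npz")["im"]; g=cv2.cvtColor(s,cv2.COLOR_BGR2GRAY)[192:216,240:258].astype(float); w=np.clip(g-170,0,None); print(w.sum(),w.sum(1)@np.arange(192,216)/w.sum())
E
```

```text
R 0.1052 theta 0.005 yaw-phi -0.010 z 0.1283 Ft -3.2 Fr 2.1 Fz 0.3 w 0.0276 g 1.2 t 13.08
cap 3840.0 203.38333333333333 253.05416666666667
1545.0 205.98058252427185
```

Call:
drive_tool(
  moves=[
    [[-0.1,4.2,0],[0,0,0.04],0.68],
    [[-0.1,4.2,0],[0,0,0.04],0.68],
    [[-0.1,4.2,0],[0,0,0.04],0.68],
    [[-0.1,4.2,0],[0,0,0.04],0.68],
    [[-0.1,4.2,0],[0,0,0.04],0.68],
    [[-0.1,4.2,0],[0,0,0.04],0.68],
    [[-0.1,4.2,0],[0,0,0.04],0.68],
    [[-0.1,4.2,0],[0,0,0.04],0.68],
    [[-0.1,4.2,0],[0,0,0.04],0.68],
    [[-0.1,4.2,0],[0,0,0.04],0.68],
  ],
)

```text
time_s: 13.92
tool_pos: [0.4544, 0.1317, 0.1279]
tool_rot: [-179.6, -0.1, 157.6]
force: [-5.3, -7.6, 4.3]
grip_width: 0.0277
grasp_force: 3.8
```

```bash
python3 -c "
from h import *
st()"
```

```text
R 0.1049 theta 0.393 yaw-phi -0.022 z 0.1280 Ft -5.7 Fr 2.3 Fz 3.8 w 0.0279 g 2.7 t 13.97
cap 2588.0 200.85935085007728 253.06491499227204
```

Call:
drive_tool(
  moves=[
    [[-0.1,4.2,0],[0,0,0.04],0.68],
    [[-0.1,4.2,0],[0,0,0.04],0.68],
    [[-0.1,4.2,0],[0,0,0.04],0.68],
    [[-0.1,4.2,0],[0,0,0.04],0.68],
    [[-0.1,4.2,0],[0,0,0.04],0.68],
    [[-0.1,4.2,0],[0,0,0.04],0.68],
    [[-0.1,4.2,0],[0,0,0.04],0.68],
    [[-0.1,4.2,0],[0,0,0.04],0.68],
  ],
)

```text
time_s: 14.63
tool_pos: [0.4693, 0.157, 0.1272]
tool_rot: [-179.1, -0.1, 139.2]
force: [-8.1, -6.3, 1.0]
grip_width: 0.0281
grasp_force: 3.3
```

```bash
python3 -c "
from h import *
s=st();t,d,_=cam('top')
o=np.hstack([cv2.resize(s[150:250,210:310],(400,400),interpolation=cv2.INTER_CUBIC),cv2.resize(t[140:240,200:300],(400,400),interpolation=cv2.INTER_CUBIC)])
cv2.imwrite('pics/n5.png',o)"
```

```text
R 0.1040 theta 0.706 yaw-phi -0.030 z 0.1275 Ft 0.5 Fr 1.2 Fz -0.4 w 0.0281 g 0.0 t 14.68
cap 555.0 197.04144144144144 255.6810810810811
```

View pics/n5.png

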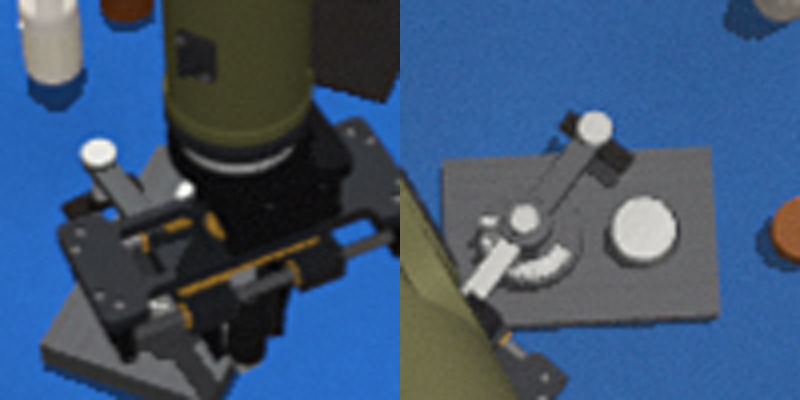

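The lever is turning; the clamp arm tip is at (594,128) in the right half, the cap at (523,218), and the specimen is still seated. The force has dropped, so the lever seems to be on the cam top early, and the notch could be near 1.1.

```bash
cat >> h.py <<'E'
def top(n=3):
    D=[];c=env.get_calibration("top");T=np.array(c["T"])
    for i in range(n):
        im,d,_=cam("top"); D.append(d)
    d=np.median(D,0); v,u=np.mgrid[:384,:512]; P=np.stack([(u-c["cx"])/c["fx"]*d,(v-c["cy"])/c["fy"]*d,d],-1)@T[:3,:3].T+T[:3,3]
    g=im.min(2); 
    k=(np.hypot(u-230.5,v-194)<6)&(g>150)&(P[...,2]>.08); print("cap n %d z %.4f v %.2f"%(k.sum(),np.median(P[k][:,2]),v[k].mean()),end="  ")
    # clamp-arm end cap: bright, 60-95 mm from post
    r=np.hypot(P[...,0]-POST[0],P[...,1]-POST[1]); k=(g>150)&(r>.06)&(r<.1)&(P[...,2]>.07)&(P[...,2]<.14)
    q=P[k]
    if len(q): m=q.mean(0); print("end n %d z %.4f theta %.3f r %.4f"%(len(q),np.median(q[:,2]),np.radians(1.35)-np.arctan2(m[1]-POST[1],m[0]-POST[0]),np.hypot(*(m[:2]-POST))))
    return im
E
python3 -c "
from h import *
st();top()"
```

```text
R 0.1043 theta 0.718 yaw-phi -0.013 z 0.1280 Ft -5.8 Fr 0.1 Fz 4.4 w 0.0283 g 3.1 t 14.78
cap 164.0 197.6219512195122 254.7439024390244
cap n 35 z 0.1062 v 194.17  end n 51 z 0.0980 theta 0.687 r 0.0776
```

Call:
drive_tool(
  moves=[
    [[0,4.2,0],[0,0,0.04],0.68],
    [[0,4.2,0],[0,0,0.04],0.68],
    [[0,4.2,0],[0,0,0.04],0.68],
    [[0,4.2,0],[0,0,0.04],0.68],
  ],
)

```text
time_s: 15.27
tool_pos: [0.4817, 0.1712, 0.1274]
tool_rot: [-179.3, 0.0, 130.1]
force: [-8.4, -6.3, -2.6]
grip_width: 0.0283
grasp_force: 5.4
```

```bash
python3 -c "
from h import *
st();top()"
```

```text
R 0.1045 theta 0.860 yaw-phi -0.035 z 0.1270 Ft -7.4 Fr -2.2 Fz -4.3 w 0.0280 g 4.1 t 15.32
cap 0.0 0.0 0.0
cap n 36 z 0.1058 v 194.25  end n 54 z 0.0959 theta 0.837 r 0.0651
```

Call:
drive_tool(
  moves=[
    [[0,4.2,0],[0,0,0.04],0.68],
    [[0,4.2,0],[0,0,0.04],0.68],
    [[0,4.2,0],[0,0,0.04],0.68],
    [[0,4.2,0],[0,0,0.04],0.68],
  ],
)

```text
time_s: 15.8
tool_pos: [0.4885, 0.177, 0.1242]
tool_rot: [-178.3, 0.1, 121.0]
force: [-23.7, -18.6, 9.1]
grip_width: 0.0318
grasp_force: 14.9
```

```bash
python3 -c "
from h import *
st();top()"
```

```text
R 0.1040 theta 0.935 yaw-phi -0.120 z 0.1241 Ft -28.8 Fr 0.7 Fz 8.1 w 0.0318 g 14.7 t 15.85
cap 0.0 0.0 0.0
cap n 35 z 0.1067 v 194.26  end n 56 z 0.0938 theta 0.915 r 0.0554
```

Call:
drive_tool(
  moves=[
    [[0,4.2,0],[0,0,0.04],0.68],
    [[0,2.1,0],[0,0,0.02],0.68],
  ],
)

```text
time_s: 16.17
tool_pos: [0.4932, 0.1792, 0.1234]
tool_rot: [-178.2, 0.3, 117.6]
force: [-24.3, -20.2, 5.5]
grip_width: 0.0397
grasp_force: 14.9
```

```bash
python3 -c "
from h import *
st();top();st()"
```

```text
R 0.1029 theta 0.983 yaw-phi -0.131 z 0.1233 Ft -30.7 Fr -1.6 Fz 5.2 w 0.0401 g 14.9 t 16.22
cap 0.0 0.0 0.0
cap n 34 z 0.1066 v 194.26  end n 57 z 0.0950 theta 0.922 r 0.0607
R 0.1032 theta 0.976 yaw-phi -0.135 z 0.1232 Ft -30.8 Fr -1.9 Fz 5.6 w 0.0382 g 14.9 t 16.42
cap 0.0 0.0 0.0
```

Call:
drive_tool(
  moves=[
    [[0,-4,0],[0,0,-0.03],0.68],
    [[0,-4,0],[0,0,-0.03],0.68],
    [[0,-4,0],[0,0,-0.03],0.68],
    [[0,-2,0],[0,0,-0.02],0.68],
    [[0,0,-4],[0,0,0],0.68],
    [[0,0,0],[0,0,0],0.68],
  ],
)

```text
time_s: 16.92
tool_pos: [0.4854, 0.1771, 0.1286]
tool_rot: [-179.0, -0.1, 124.0]
force: [-11.2, -8.5, -4.7]
grip_width: 0.0284
grasp_force: 7.3
```

```bash
python3 - <<'E'
from h import *
st();top()
# same height measures in the first picture
f=np.load("top0.npz"); d=f["d"];c=env.get_calibration("top");T=np.array(c["T"])
v,u=np.mgrid[:384,:512]; P=np.stack([(u-c["cx"])/c["fx"]*d,(v-c["cy"])/c["fy"]*d,d],-1)@T[:3,:3].T+T[:3,3]
g=f["im"].min(2);k=(np.hypot(u-230.5,v-194)<6)&(g>150)&(P[...,2]>.08);print("cap0",k.sum(),np.median(P[k][:,2]),v[k].mean())
r=np.hypot(P[...,0]-POST[0],P[...,1]-POST[1]); k=(g>150)&(r>.06)&(r<.1)&(P[...,2]>.07)&(P[...,2]<.14); print("end0",k.sum(),np.median(P[k][:,2]))
E
```

```text
R 0.1060 theta 0.909 yaw-phi -0.092 z 0.1286 Ft -14.3 Fr 0.5 Fz -3.9 w 0.0282 g 7.5 t 16.97
cap 0.0 0.0 0.0
cap n 37 z 0.1059 v 194.24  end n 59 z 0.0931 theta 0.890 r 0.0491
cap0 34 0.10735998334544339 194.1764705882353
end0 112 0.09184554728111027
```

```bash
cat >> h.py <<'E'
def blobs(im,d,c):
    T=np.array(c["T"]); v,u=np.mgrid[:384,:512]; P=np.stack([(u-c["cx"])/c["fx"]*d,(v-c["cy"])/c["fy"]*d,d],-1)@T[:3,:3].T+T[:3,3]
    m=(im.min(2)>125)&(np.hypot(P[...,0]-POST[0],P[...,1]-POST[1])<.125); n,l,s,ce=cv2.connectedComponentsWithStats(m.astype(np.uint8),connectivity=4)
    for i in range(1,n):
        if s[i,4]>12: q=P[l==i]; print("  px %.1f %.1f n %d z %.4f xy %.4f %.4f"%(*ce[i],s[i,4],np.median(q[:,2]),*np.median(q[:,:2],0)))
E
python3 - <<'E'
from h import *
f=np.load("top0.npz"); blobs(f["im"],f["d"],env.get_calibration("top")); print()
D=[];
for i in range(5): im,d,c=cam("top");D.append(d)
blobs(im,np.median(D,0),c)
print(); im,d,c=cam("side"); blobs(im,d,c)
f=np.load("side0.npz");print(); blobs(f["im"],f["d"],c)
o=env.get_obs(); print(o["effort"],o["qpos"],o["wrist_torque"])
E
```

```text
px 219.1 168.7 n 58 z 0.0947 xy 0.6246 0.1259
  px 230.8 194.1 n 42 z 0.1071 xy 0.5526 0.0940
  px 223.7 204.0 n 23 z 0.0519 xy 0.5327 0.1187
  px 239.3 212.7 n 185 z 0.0890 xy 0.5067 0.0742

  px 252.9 175.7 n 55 z 0.0932 xy 0.6026 0.0356
  px 260.5 196.7 n 201 z 0.0445 xy 0.5534 0.0174
  px 230.6 194.1 n 44 z 0.1060 xy 0.5528 0.0942
  px 219.2 205.7 n 116 z 0.0869 xy 0.5247 0.1248
  px 234.5 205.8 n 72 z 0.0488 xy 0.5290 0.0869

  px 257.0 222.4 n 30 z 0.0679 xy 0.5215 0.1112
  px 255.2 230.9 n 19 z 0.0874 xy 0.5057 0.1577

  px 248.8 204.6 n 38 z 0.1051 xy 0.5515 0.0948
  px 218.4 207.1 n 47 z 0.0950 xy 0.6226 0.1271
  px 270.5 209.6 n 177 z 0.0887 xy 0.5038 0.0752
  px 257.3 216.6 n 15 z 0.0469 xy 0.5366 0.0809
  px 252.6 225.6 n 18 z 0.0527 xy 0.5307 0.1150
[-2.20875777e+00 -3.30150712e+01 -8.18026185e+00 -3.76516807e+01
 -5.04371747e-01 -4.82728198e+00 -3.74107598e-02] [ 22.51727629  13.7754133  -50.45341818 107.83927871  11.74691429
  64.76171968   1.6470055 ] [-1.8887797   2.28144563  0.0034829 ]
```

```bash
python3 - <<'E'
from h import *
ct,cs=env.get_calibration("top"),env.get_calibration("side")
def ray(c,u,v):
    T=np.array(c["T"]);r=T[:3,:3]@np.array([(u-c["cx"])/c["fx"],(v-c["cy"])/c["fy"],1]);return T[:3,3],r/np.linalg.norm(r)
def tri(a,b):
    o,r=ray(ct,*a);p,q=ray(cs,*b);A=sum(np.eye(3)-np.outer(x,x) for x in(r,q));B=sum((np.eye(3)-np.outer(x,x))@y for x,y in((r,o),(q,p)));X=np.linalg.solve(A,B)
    return X.round(4),"gap",round(abs((p-o)@np.cross(r,q))/np.linalg.norm(np.cross(r,q)),4)
print("end0",tri((219.1,168.7),(218.4,207.1)));print("cap0",tri((230.8,194.1),(248.8,204.6)))
a=(594-400)/4-.4+200,128/4-.4+140;b=98/4-.4+210,152/4-.4+150;print("end n5",tri(a,b))
print("cap n5",tri((123/4+199.6,218/4+139.6),(185/4+209.6,188/4+149.6)))
D=[];S=[]
for i in range(6): im,d,c=cam("top");s,e,_=cam("side");D.append(d);S.append(e)
np.savez("now.npz",im=im,s=s,d=np.median(D,0),e=np.median(S,0));blobs(im,np.mean(D,0),ct)
# side: bright blobs round expected end position
g=s.min(2); n,l,st_,ce=cv2.connectedComponentsWithStats((g>120).astype(np.uint8))
for i in range(1,n):
    if 8<st_[i,4]<400 and 200<ce[i][0]<310 and 160<ce[i][1]<240: print("s",ce[i].round(1),st_[i,4])
for h in(.093,.098,.103): print(h,w2px(cs,px2w(ct,252.9,175.7,h)))
E
```

```text
end0 (array([0.6238, 0.1257, 0.0925]), 'gap', np.float64(0.0012))
cap0 (array([0.5526, 0.0946, 0.1037]), 'gap', np.float64(0.0006))
end n5 (array([0.6164, 0.0488, 0.0911]), 'gap', np.float64(0.0027))
cap n5 (array([0.5403, 0.0921, 0.14  ]), 'gap', np.float64(0.0132))
  px 252.9 175.7 n 55 z 0.0931 xy 0.6028 0.0356
  px 260.5 196.7 n 201 z 0.0445 xy 0.5533 0.0174
  px 230.6 194.1 n 44 z 0.1062 xy 0.5527 0.0942
  px 219.2 205.8 n 117 z 0.0873 xy 0.5245 0.1247
  px 234.7 205.7 n 72 z 0.0486 xy 0.5290 0.0868
s [257.5 195.2] 20
s [231.4 208.1] 9
s [256.9 222.5] 33
s [255.4 230.6] 22
0.093 (np.float64(241.25638375330547), np.float64(185.4244858650489))
0.098 (np.float64(241.5398959858819), np.float64(184.2588349411888))
0.103 (np.float64(241.82535265071562), np.float64(183.08518955008344))
```

```bash
python3 - <<'E'
from h import *
n=np.load("now.npz");f=np.load("top0.npz");f2=np.load("side0.npz")
for nm,d,cn in(("top0",f["d"],"top"),("now",n["d"],"top"),("side0",f2["d"],"side"),("sidenow",n["e"],"side")):
    c=env.get_calibration(cn);T=np.array(c["T"]);v,u=np.mgrid[:384,:512];P=np.stack([(u-c["cx"])/c["fx"]*d,(v-c["cy"])/c["fy"]*d,d],-1)@T[:3,:3].T+T[:3,3]
    x,y=P[...,0]-POST[0],P[...,1]-POST[1];r=np.hypot(x,y);th=np.radians(181.35)-np.arctan2(y,x)%(2*np.pi)
    print(nm)
    for R0,R1 in((.022,.028),(.028,.034),(.034,.040)):
        o=[]
        for a in np.arange(-3,3.2,.25):
            k=(r>R0)&(r<R1)&(np.abs(th-a)<.125)&(d>0); o.append("%.2f:%s"%(a,"%.0f"%(1000*np.median(P[k][:,2])) if k.sum()>1 else "-"))
        print(R0," ".join(o))
E
```

```text
top0
0.022 -3.00:42 -2.75:38 -2.50:37 -2.25:41 -2.00:38 -1.75:39 -1.50:40 -1.25:40 -1.00:49 -0.75:87 -0.50:91 -0.25:89 0.00:45 0.25:49 0.50:49 0.75:55 1.00:56 1.25:61 1.50:43 1.75:65 2.00:68 2.25:37 2.50:88 2.75:90 3.00:90
0.028 -3.00:39 -2.75:37 -2.50:38 -2.25:38 -2.00:39 -1.75:37 -1.50:39 -1.25:38 -1.00:43 -0.75:51 -0.50:88 -0.25:88 0.00:39 0.25:37 0.50:48 0.75:49 1.00:51 1.25:56 1.50:40 1.75:58 2.00:39 2.25:38 2.50:87 2.75:89 3.00:90
0.034 -3.00:38 -2.75:40 -2.50:37 -2.25:24 -2.00:31 -1.75:24 -1.50:26 -1.25:22 -1.00:26 -0.75:25 -0.50:90 -0.25:90 0.00:22 0.25:23 0.50:21 0.75:23 1.00:22 1.25:19 1.50:20 1.75:20 2.00:22 2.25:22 2.50:87 2.75:88 3.00:87
now
0.022 -3.00:- -2.75:- -2.50:87 -2.25:86 -2.00:86 -1.75:38 -1.50:39 -1.25:38 -1.00:47 -0.75:47 -0.50:49 -0.25:48 0.00:48 0.25:50 0.50:52 0.75:87 1.00:88 1.25:87 1.50:45 1.75:63 2.00:67 2.25:38 2.50:- 2.75:38 3.00:-
0.028 -3.00:38 -2.75:- -2.50:88 -2.25:87 -2.00:59 -1.75:38 -1.50:40 -1.25:40 -1.00:46 -0.75:48 -0.50:42 -0.25:46 0.00:43 0.25:39 0.50:48 0.75:85 1.00:88 1.25:- 1.50:43 1.75:51 2.00:40 2.25:39 2.50:39 2.75:39 3.00:39
0.034 -
[... 748 characters left out ...]
.25:35 0.50:31 0.75:30 1.00:32 1.25:27 1.50:28 1.75:23 2.00:26 2.25:22 2.50:78 2.75:23 3.00:21
sidenow
0.022 -3.00:- -2.75:- -2.50:- -2.25:- -2.00:- -1.75:- -1.50:- -1.25:- -1.00:- -0.75:- -0.50:- -0.25:- 0.00:47 0.25:- 0.50:- 0.75:- 1.00:- 1.25:- 1.50:- 1.75:- 2.00:- 2.25:- 2.50:- 2.75:- 3.00:-
0.028 -3.00:- -2.75:- -2.50:- -2.25:- -2.00:- -1.75:- -1.50:- -1.25:- -1.00:- -0.75:- -0.50:- -0.25:45 0.00:48 0.25:48 0.50:- 0.75:- 1.00:- 1.25:- 1.50:- 1.75:- 2.00:- 2.25:37 2.50:37 2.75:- 3.00:-
0.034 -3.00:- -2.75:- -2.50:86 -2.25:- -2.00:- -1.75:- -1.50:- -1.25:- -1.00:- -0.75:- -0.50:28 -0.25:29 0.00:39 0.25:37 0.50:- 0.75:- 1.00:- 1.25:24 1.50:22 1.75:20 2.00:20 2.25:27 2.50:21 2.75:19 3.00:18
```

Call:
drive_tool(
  moves=[
    [[0,-2,0],[0,0,0],0.68],
    [[0,-2,0],[0,0,0],0.68],
    [[0,-2,0],[0,0,-0.03],0.68],
    [[0,-2,0],[0,0,-0.03],0.68],
    [[0,0,0],[0,0,0],0.68],
    [[0,0,0],[0,0,0],0.68],
  ],
)

```text
time_s: 18.52
tool_pos: [0.4833, 0.1761, 0.1313]
tool_rot: [-179.8, -0.1, 127.4]
force: [-4.6, -3.1, -4.3]
grip_width: 0.0279
grasp_force: 2.8
```

```bash
python3 - <<'E'
from h import *
st();D=[]
for i in range(4): im,d,c=cam("top");D.append(d)
blobs(im,np.mean(D,0),c);st()
E
```

```text
R 0.1067 theta 0.888 yaw-phi -0.054 z 0.1313 Ft -5.9 Fr 1.6 Fz -3.7 w 0.0278 g 2.8 t 18.57
cap 0.0 0.0 0.0
  px 252.5 175.4 n 54 z 0.0932 xy 0.6048 0.0369
  px 260.4 196.7 n 202 z 0.0442 xy 0.5533 0.0174
  px 230.7 194.1 n 45 z 0.1063 xy 0.5526 0.0941
  px 219.5 205.9 n 119 z 0.0873 xy 0.5244 0.1248
  px 234.8 205.7 n 71 z 0.0485 xy 0.5291 0.0868
R 0.1067 theta 0.888 yaw-phi -0.054 z 0.1313 Ft -5.6 Fr 1.2 Fz -3.5 w 0.0280 g 2.9 t 18.82
cap 0.0 0.0 0.0
```

```bash
python3 - <<'E'
from h import *
D=[]
for i in range(3): im,d,c=cam("top");D.append(d)
now=np.median(D,0)
f=np.load("top0.npz");f2=np.load("side0.npz")
def pol(d,cn):
    c=env.get_calibration(cn);T=np.array(c["T"]);v,u=np.mgrid[:384,:512];P=np.stack([(u-c["cx"])/c["fx"]*d,(v-c["cy"])/c["fy"]*d,d],-1)@T[:3,:3].T+T[:3,3]
    x,y=P[...,0]-POST[0]-.0002,P[...,1]-POST[1]+.001;return P[...,2]*1000,np.hypot(x,y)*1000,np.radians(181.35)-np.arctan2(y,x)%(2*np.pi),u,v
for nm,d,cn in(("top0",f["d"],"top"),("now",now,"top"),("side0",f2["d"],"side")):
    z,r,th,u,v=pol(d,cn); print(nm)
    k=(r>21)&(r<31)&(th>-1.4)&(th<2.3)&(z>30); i=np.argsort(th[k]); print(" ".join("%.2f:%.0f/%.0f"%q for q in zip(th[k][i],z[k][i],r[k][i])))
    k=(r<60)&(z>58)&(z<84); print(" mid:"," ".join("%.2f:%.0f/%.0f"%q for q in zip(th[k],z[k],r[k])))
E
```

```text
top0
-1.39:40/21 -1.34:39/30 -1.32:40/27 -1.30:39/24 -1.25:42/22 -1.23:38/28 -1.17:42/25 -1.16:37/22 -1.13:39/29 -1.05:47/27 -1.02:45/30 -0.96:48/28 -0.96:58/26 -0.90:49/26 -0.90:43/29 -0.83:50/24 -0.82:51/28 -0.76:47/26 -0.75:51/30 -0.71:88/22 -0.65:87/27 -0.62:94/25 -0.59:89/30 -0.57:91/26 -0.54:90/22 -0.52:88/28 -0.48:91/25 -0.47:87/30 -0.43:87/27 -0.39:94/30 -0.38:91/24 -0.34:93/26 -0.31:91/29 -0.28:88/31 -0.28:85/22 -0.24:87/25 -0.22:89/27 -0.19:87/30 -0.16:93/22 -0.14:88/24 -0.12:90/27 -0.11:88/29 -0.05:52/27 -0.04:90/22 -0.03:87/24 -0.02:40/28 -0.01:39/31 0.07:44/28 0.07:45/26 0.08:44/23 0.17:43/29 0.18:50/24 0.18:45/26 0.19:51/21 0.26:37/31 0.27:49/27 0.28:38/28 0.29:49/24 0.31:53/22 0.35:45/30 0.36:50/28 0.38:52/25 0.44:49/23 0.45:50/29 0.50:49/26 0.52:52/30 0.53:51/24 0.57:53/28 0.58:55/22 0.62:58/30 0.65:48/25 0.68:55/23 0.71:51/27 0.74:49/31 0.75:59/29 0.76:54/21 0.77:54/25 0.82:57/27 0.84:55/31 0.84:55/23 0.89:58/25 0.92:51/29 0.95:53/21 0.97:56/27 0.98:59/24 1.01:60/30 1.07:55/26 1.10:58/28 1.10:56/22 1.12:62/31 1.14:59/25 1.14:65/27 1.22:61/23 1.24:56/30 1.27:61/26 1.3
[... 4958 characters left out ...]
0.39:77/18 0.21:74/19 -0.28:65/25 -0.23:67/28 -0.29:65/31 1.79:75/17 1.60:77/18 1.46:77/17 1.31:78/17 1.15:80/19 1.01:80/19 0.88:80/19 0.76:80/20 0.59:77/19 0.47:76/20 -0.19:64/26 -0.24:62/28 -0.33:59/30 2.00:65/14 1.75:68/14 1.47:73/17 1.30:75/18 1.15:77/19 1.02:77/19 0.88:75/19 0.74:74/19 0.57:72/18 0.41:69/18 -0.12:62/26 -0.14:62/29 1.71:65/15 1.55:65/14 1.33:68/16 1.17:68/15 1.01:68/16 0.86:69/17 0.69:67/16 0.56:67/18 1.77:68/22 1.32:66/18 1.18:64/15 1.01:63/15 0.84:63/15 1.83:65/25 1.69:68/25 1.61:67/23 1.74:66/28 1.63:68/28 1.61:64/24 1.76:66/32 1.72:63/29 1.62:65/29 1.63:59/24 1.74:63/33 1.65:65/33 1.61:62/30 1.17:60/26 1.73:59/33 1.66:60/32 0.99:59/28 1.08:59/31 1.09:59/34 0.94:59/35
```

Call:
drive_tool(
  moves=[
    [[0,-2,0],[0,0,0],0.6],
    [[0,0,0],[0,0,0],0.5],
    [[0,0,0],[0,0,0],0.4],
    [[0,0,0],[0,0,0],0.3],
    [[0,0,0],[0,0,0],0.3],
    [[0,0,0],[0,0,0],0.3],
  ],
)

```text
time_s: 19.47
tool_pos: [0.4839, 0.176, 0.1328]
tool_rot: [179.9, 0.0, 127.4]
force: [0.4, -0.1, -0.1]
grip_width: 0.0575
grasp_force: 0.0
```

```bash
python3 - <<'E'
from h import *
st();D=[]
for i in range(6): im,d,c=cam("top");D.append(d)
blobs(im,np.mean(D,0),c);st()
E
```

```text
R 0.1062 theta 0.890 yaw-phi -0.051 z 0.1327 Ft -0.6 Fr 0.5 Fz -0.1 w 0.0591 g 0.0 t 19.52
cap 0.0 0.0 0.0
  px 252.4 175.2 n 55 z 0.0932 xy 0.6049 0.0380
  px 260.4 196.6 n 203 z 0.0445 xy 0.5533 0.0175
  px 230.6 194.1 n 44 z 0.1063 xy 0.5528 0.0940
  px 219.8 205.8 n 120 z 0.0873 xy 0.5245 0.1247
  px 234.8 205.7 n 71 z 0.0484 xy 0.5289 0.0868
R 0.1063 theta 0.886 yaw-phi -0.055 z 0.1324 Ft 0.2 Fr 0.3 Fz -0.6 w 0.0608 g 0.0 t 19.87
cap 0.0 0.0 0.0
```

Call:
drive_tool(
  moves=[
    [[0,0,-20],[0,0,0],0],
    [[0,0,-35],[0,0,0],0],
    [[0,0,-15],[0,0,0],0],
    [[-20,-30,0],[0,0,0],0],
    [[-20,-30,0],[0,0,0],0],
    [[-10,-30,0],[0,0,0],0],
    [[0,-30,0],[0,0,0],0],
    [[0,-30,0],[0,0,0],0],
    [[0,0,0],[0,0,0],0],
    [[0,0,0],[0,0,0],0],
  ],
)

```text
time_s: 20.7
tool_pos: [0.3942, 0.0439, 0.2026]
tool_rot: [-180.0, 0.1, 127.3]
force: [-0.1, -0.2, -0.0]
grip_width: 0.0869
grasp_force: 0.0
```

```bash
python3 - <<'E'
from h import *
D=[];S=[]
for i in range(4): im,d,c=cam("top");s,e,cs=cam("side");D.append(d);S.append(e)
d=np.mean(D,0);e=np.mean(S,0);np.savez("free.npz",im=im,s=s,d=d,e=e)
print("top");blobs(im,d,c);print("side");blobs(s,e,cs);st()
def pol(d,c):
    T=np.array(c["T"]);v,u=np.mgrid[:384,:512];P=np.stack([(u-c["cx"])/c["fx"]*d,(v-c["cy"])/c["fy"]*d,d],-1)@T[:3,:3].T+T[:3,3]
    x,y=P[...,0]-.5527,P[...,1]-.094;return P[...,2]*1000,np.hypot(x,y)*1000,np.radians(181.35)-np.arctan2(y,x)%(2*np.pi),u,v
z,r,th,u,v=pol(e,cs);k=(r>20)&(r<34)&(z>40)&(z<90);i=np.argsort(th[k]);print(" ".join("%.2f:%.0f/%.0f"%q for q in zip(th[k][i],z[k][i],r[k][i])))
for n,(dd,cc,ii) in {"top":(d,c,im),"side":(e,cs,s)}.items():
    z,r,th,u,v=pol(dd,cc);k=(r>88)&(r<122)&(z>96)&(z<150)&(th<1.4)&(th>.4);print(n,"knob",k.sum(),z[k].max() if k.any() else 0,np.sort(z[k])[-30:].round(0),th[k].mean())
E
```

```text
top
  px 252.4 175.2 n 55 z 0.0933 xy 0.6049 0.0357
  px 260.4 196.6 n 203 z 0.0444 xy 0.5530 0.0175
  px 230.6 194.1 n 44 z 0.1065 xy 0.5527 0.0941
  px 216.0 209.5 n 180 z 0.0874 xy 0.5161 0.1352
  px 234.8 205.5 n 66 z 0.0488 xy 0.5291 0.0868
side
  px 240.8 186.3 n 45 z 0.0927 xy 0.6021 0.0399
  px 261.3 198.9 n 172 z 0.0435 xy 0.5536 0.0180
  px 248.7 204.8 n 41 z 0.1055 xy 0.5513 0.0955
  px 255.5 221.6 n 182 z 0.0858 xy 0.5249 0.1203
R 0.1653 theta -0.282 yaw-phi -1.222 z 0.2023 Ft 0.5 Fr -0.1 Fz 0.9 w 0.0872 g 0.0 t 21.15
cap 3729.0 203.8530437114508 252.52212389380531
-2.67:86/20 -2.60:78/28 -2.59:82/28 -2.58:87/23 -2.58:86/28 -2.52:86/31 -2.51:86/26 -2.48:86/33 -2.47:88/28 -2.47:85/22 -2.42:86/25 -2.40:85/33 -2.38:86/21 -2.38:87/28 -2.34:87/30 -2.31:85/25 -2.29:87/27 -2.26:87/30 -2.23:88/32 -2.22:86/23 -2.20:88/25 -2.18:88/28 -2.15:87/33 -2.09:87/25 -2.08:85/30 -2.08:88/31 -2.00:85/30 -1.99:88/25 -1.00:46/27 -0.93:47/29 -0.82:48/25 -0.82:49/30 -0.80:46/21 -0.77:49/27 -0.77:46/24 -0.76:48/30 -0.75:47/32 -0.74:43/21 -0.71:40/21 -0.67:48/26 -0.66:47/29 -0.61:49/31 -0.59:47/23 
[... 1152 characters left out ...]
3/25 1.62:59/24 1.63:57/29 1.63:49/30 1.63:60/29 1.64:52/29 1.64:65/33 1.65:57/33 1.65:61/33 1.65:43/29 1.66:66/27 1.67:47/33 1.67:64/21 1.68:51/32 1.68:43/32 1.69:65/30 1.73:64/33 1.74:65/24 1.74:51/33 1.74:55/33 1.74:59/33 1.74:66/28 1.77:45/33 1.77:41/33 1.78:64/31 1.80:67/26 1.81:66/21
top knob 84 131.80162878239554 [129. 129. 129. 130. 130. 130. 130. 130. 130. 130. 130. 130. 130. 130.
 130. 130. 130. 130. 130. 130. 130. 131. 131. 131. 131. 131. 131. 131.
 131. 132.] 0.8349061212103338
side knob 142 130.87011977921026 [128. 128. 128. 128. 128. 128. 128. 128. 129. 129. 129. 129. 129. 129.
 129. 129. 129. 129. 129. 129. 129. 129. 129. 129. 129. 129. 129. 130.
 130. 131.] 0.8584626638366822
```

Call:
drive_tool(
  moves=[
    [[8,24,0],[0,0,0],0],
    [[10,30,0],[0,0,0],0],
    [[10,30,0],[0,0,0],0],
    [[10,30,0],[0,0,0],0],
    [[10,32,0],[0,0,-0.1],0],
    [[0,0,0],[0,0,0],0],
    [[0,0,20],[0,0,0],0],
    [[0,0,30],[0,0,0],0],
    [[0,0,20],[0,0,0],0.3],
    [[0,0,3],[0,0,0],0.5],
    [[0,0,0],[0,0,0],0.65],
    [[0,0,0],[0,0,0],0.65],
  ],
)

```text
time_s: 22.15
tool_pos: [0.4819, 0.1719, 0.1303]
tool_rot: [179.9, 0.0, 133.1]
force: [0.1, 1.0, 0.5]
grip_width: 0.0677
grasp_force: 0.0
```

Call:
drive_tool(
  moves=[
    [[0,0,0],[0,0,0],0.65],
    [[0,0,0],[0,0,0],0.65],
    [[0,0,0],[0,0,0],0.65],
    [[0,0,0],[0,0,0],0.65],
    [[0,0,0],[0,0,0],0.65],
    [[0,0,0],[0,0,0],0.65],
  ],
)

```text
time_s: 22.65
tool_pos: [0.4816, 0.1716, 0.1296]
tool_rot: [180.0, 0.0, 133.1]
force: [-0.9, 1.0, -0.2]
grip_width: 0.0328
grasp_force: 0.0
```

```bash
cat >> h.py <<'E'
def lev(n=3):
    D=[]
    for i in range(n): im,d,c=cam("top");D.append(d)
    d=np.mean(D,0);T=np.array(c["T"]);v,u=np.mgrid[:384,:512];P=np.stack([(u-c["cx"])/c["fx"]*d,(v-c["cy"])/c["fy"]*d,d],-1)@T[:3,:3].T+T[:3,3]
    x,y,z=P[...,0]-.5527,P[...,1]-.0941,P[...,2];r=np.hypot(x,y)
    _,l,s,ce=cv2.connectedComponentsWithStats(((im.min(2)>125)&(r>.06)&(r<.1)&(z>.075)&(z<.125)).astype(np.uint8),connectivity=4)
    for i in range(1,len(s)):
        a=np.radians(1.35)-np.arctan2(np.median(y[l==i]),np.median(x[l==i]))
        if s[i,4]>25 and -.6<a<2.2: print("END theta %.3f r %.4f z %.4f n %d"%(a,np.median(r[l==i]),np.median(z[l==i]),s[i,4]))
E
python3 -c "
from h import *
st();lev()"
```

```text
R 0.1045 theta 0.847 yaw-phi 0.006 z 0.1296 Ft 0.7 Fr 0.3 Fz 0.2 w 0.0315 g 0.0 t 22.70
cap 0.0 0.0 0.0
END theta 0.845 r 0.0770 z 0.0935 n 53
```

Call:
drive_tool(
  moves=[
    [[0,-4.2,0],[0,0,-0.04],0.65],
    [[0,-4.2,0],[0,0,-0.04],0.65],
    [[0,-4.2,0],[0,0,-0.04],0.65],
    [[0,-4.2,0],[0,0,-0.04],0.65],
  ],
)

```text
time_s: 23.18
tool_pos: [0.4766, 0.1661, 0.1312]
tool_rot: [178.7, 0.3, 142.5]
force: [22.4, 19.5, -18.2]
grip_width: 0.0305
grasp_force: 14.8
```

```bash
python3 -c "
from h import *
st();lev()"
```

```text
R 0.1042 theta 0.775 yaw-phi 0.100 z 0.1314 Ft 25.4 Fr -2.4 Fz -14.5 w 0.0310 g 11.4 t 23.23
cap 0.0 0.0 0.0
END theta 0.790 r 0.0769 z 0.0934 n 52
```

Call:
drive_tool(
  moves=[
    [[0,-4.2,0],[0,0,-0.04],0.65],
    [[0,-4.2,0],[0,0,-0.04],0.65],
    [[0,-4.2,0],[0,0,-0.04],0.65],
    [[0,-4.2,0],[0,0,-0.04],0.65],
    [[0,-4.2,0],[0,0,-0.04],0.65],
  ],
)

```text
time_s: 23.8
tool_pos: [0.4684, 0.1512, 0.1332]
tool_rot: [178.4, 0.8, 154.0]
force: [23.9, 22.1, -13.0]
grip_width: 0.0611
grasp_force: 14.9
```

```bash
python3 -c "
from h import *
st();lev()"
```

```text
R 0.1011 theta 0.606 yaw-phi 0.130 z 0.1332 Ft 30.8 Fr -8.9 Fz -13.9 w 0.0623 g 15.0 t 23.85
cap 662.0 196.78851963746223 255.41842900302115
END theta 0.745 r 0.0770 z 0.0935 n 54
```

Call:
drive_tool(
  moves=[
    [[0,4.2,0],[0,0,0.04],0.65],
    [[0,4.2,0],[0,0,0.04],0.65],
    [[0,4.2,0],[0,0,0.04],0.65],
    [[0,4.2,0],[0,0,0.04],0.65],
    [[0,4.2,0],[0,0,0.04],0.65],
    [[0,4.2,0],[0,0,0.04],0.65],
    [[0,4.2,0],[0,0,0.04],0.65],
    [[0,4.2,0],[0,0,0.04],0.65],
    [[0,0,0],[0,0,0],0.65],
    [[0,0,0],[0,0,0],0.65],
  ],
)

```text
time_s: 24.83
tool_pos: [0.4776, 0.1704, 0.1296]
tool_rot: [179.9, -0.0, 135.5]
force: [1.9, 2.1, -1.0]
grip_width: 0.0307
grasp_force: 1.3
```

```bash
python3 -c "
from h import *
st();lev(6)
im,d,c=cam('top');blobs(im,d,c)"
```

```text
R 0.1062 theta 0.812 yaw-phi 0.012 z 0.1296 Ft 3.6 Fr 0.9 Fz 0.0 w 0.0304 g 1.6 t 24.88
cap 0.0 0.0 0.0
END theta 0.838 r 0.0776 z 0.0936 n 55
  px 251.9 174.5 n 56 z 0.0931 xy 0.6058 0.0382
  px 260.4 196.6 n 202 z 0.0442 xy 0.5533 0.0175
  px 230.7 194.2 n 44 z 0.1050 xy 0.5526 0.0941
  px 220.5 205.5 n 108 z 0.0870 xy 0.5255 0.1222
  px 235.0 205.7 n 69 z 0.0479 xy 0.5292 0.0868
```

Call:
drive_tool(
  moves=[
    [[0,1.5,0],[0,0,0.02],0.75],
    [[0,0,0],[0,0,0],0.8],
    [[0,0,0],[0,0,0],0.8],
    [[0,0,0],[0,0,0],0.8],
    [[0,0,-1],[0,0,0],0.8],
    [[0,0,-1],[0,0,0],0.8],
    [[0,0,-1],[0,0,0],0.8],
    [[0,0,-1],[0,0,0],0.8],
  ],
  newtons=50,
)

```text
time_s: 25.9
tool_pos: [0.479, 0.1716, 0.1303]
tool_rot: [179.7, -0.1, 134.3]
force: [15.5, 10.4, -36.9]
grip_width: 0.023
grasp_force: 50.0
```

```bash
python3 -c "
from h import *
st();lev(3)"
```

```text
R 0.1063 theta 0.829 yaw-phi 0.008 z 0.1302 Ft 17.6 Fr -2.6 Fz -29.3 w 0.0229 g 50.0 t 25.95
cap 0.0 0.0 0.0
END theta 0.835 r 0.0768 z 0.0936 n 50
```

Call:
drive_tool(
  moves=[
    [[0,1,0],[0,0,0],0.8],
    [[0,1,0],[0,0,0],0.8],
    [[0,0,-1],[0,0,0],0.8],
    [[0,0,-1],[0,0,0],0.8],
    [[0,0,0],[0,0,0],0.8],
  ],
)

```text
time_s: 26.52
tool_pos: [0.479, 0.1716, 0.1305]
tool_rot: [179.9, -0.1, 134.3]
force: [14.5, 8.8, -37.8]
grip_width: 0.023
grasp_force: 50.0
```

```bash
python3 -c "
from h import *
st();lev(4)"
```

```text
R 0.1061 theta 0.830 yaw-phi 0.008 z 0.1305 Ft 16.3 Fr -4.0 Fz -37.8 w 0.0228 g 50.0 t 26.57
cap 47.0 208.0 240.0
END theta 0.817 r 0.0768 z 0.0936 n 52
```

```bash
python3 - <<'E'
from h import *
F=np.load("free.npz");A=np.load("top0.npz");B=np.load("side0.npz")
def W(d,n):
    c=env.get_calibration(n);T=np.array(c["T"]);v,u=np.mgrid[:384,:512];P=np.stack([(u-c["cx"])/c["fx"]*d,(v-c["cy"])/c["fy"]*d,d],-1)@T[:3,:3].T+T[:3,3];return P,u,v
# height maps (mm, per pixel) of the fixture region, side view, initial and free
for nm,d in(("side0",B["d"]),("free",F["e"])):
    P,u,v=W(d,"side"); print(nm)
    for r in range(196,242): print(r," ".join("%3d"%(P[r,q,2]*1000) for q in range(226,276)))
P,u,v=W(F["d"],"top");print("free top, clamp side")
for r in range(166,204,1): print(r," ".join("%3d"%(P[r,q,2]*1000) for q in range(240,272)))
E
```

```text
side0
196   0   0   0   0   1  -1   0   1   1  -1  -1   3   2  -1   2  -1  -3  -1  19  20  19  16  19  19  17  21  19  18  21  19  21  18  21  16  22  18  16  19  18  23  16  20  17  21  16  20  19  20  19  19
197  -2  -1  -3   0   0   0   0  -1  -1   0   0  -1   0  -2   0   0   0  18  21  19  19  16  23  21  20  21  17  20  19  18  20  19  21  20  19  23  21  21  20  18  22  21  21  15  19  20  18  17  20  19
198   0   0  -2   0   0   0   0   2   0   0   4   3   0   0   0   0  19  25  20  19  23  19  19  21  15  22  19  19  20  18  18  17  19  18  20  18  20  18  17  20  20  19  20  19  17  23  21  18  22  23
199  -1  -3   1   0  -1  -1   1   2  -3   0  -3   0   1   2  -2   0  18  23  18  19  20  19  18  16  20  20  20  19  22  21  18  19  17  11  14  14  17  15  12  19  16  18  18  22  22  18  17  22  21  19
200  -2   2  -3  -2   0  -1 958  -5   1   1  -1  -3   1   1  -1  17  19  17  18  19  19  18  19  22  18  19  21  18  21  15  20  14  14  11  10  13  11  14   9  12  13  15  19  17  21  17  18  17  17  20
201   0   1   0   0   1   0  -2   0   4   1   0   0   0  -3  -1  17  18  1
[... 22015 characters left out ...]
  44  45  42  43  42  44  44  14  20  20
199  38  41  38  37  39  39  19  21  19  21  19  19  18  24  45  44  46  46  43  43  43  44  44  42  44  43  44  43  43  17  20  21
200  37  39  38  42  41  39  20  21  19  18  19  20  18  14  43  45  42  43  45  45  47  45  45  45  45  42  42  45  25  18  20  20
201  37  40  38  39  38  33  20  22  18  20  17  19  20  11  34  47  45  44  45  45  44  45  45  45  43  43  46  45  12  21  20  21
202  48  48  36  37  39  24  19  22  18  19  19  21  19  20  12  35  43  43  42  44  41  44  41  44  44  41  44  27  20  20  21  19
203  47  47  47  38  39  19  20  20  21  22  19  21  22  22  13  18  38  45  46  44  42  42  44  43  45  42  28  13  19  23  18  20
```

Call:
drive_tool(
  moves=[
    [[0,0,0],[0,0,0],0.85],
    [[0,0,-2],[0,0,0],0.85],
    [[0,0,-2],[0,0,0],0.85],
    [[0,-1.5,-1],[0,0,-0.01],0.85],
    [[0,-1.5,0],[0,0,-0.01],0.85],
    [[0,0,0],[0,0,0],0.85],
  ],
  newtons=60,
)

```text
time_s: 27.27
tool_pos: [0.4768, 0.169, 0.1318]
tool_rot: [179.8, -0.3, 135.4]
force: [26.5, 13.3, -68.5]
grip_width: 0.0226
grasp_force: 59.9
```

```bash
python3 -c "
from h import *
st();lev(2)"
```

```text
R 0.1059 theta 0.798 yaw-phi -0.005 z 0.1318 Ft 27.6 Fr -9.7 Fz -67.6 w 0.0224 g 59.9 t 27.32
cap 0.0 0.0 0.0
END theta 0.775 r 0.0769 z 0.0936 n 53
```

```bash
python3 - <<'E'
from h import *
c=env.get_calibration("top");T=np.array(c["T"])
def stop(d,im):
    v,u=np.mgrid[:384,:512];P=np.stack([(u-c["cx"])/c["fx"]*d,(v-c["cy"])/c["fy"]*d,d],-1)@T[:3,:3].T+T[:3,3]
    x,y,z=P[...,0]-.5527,P[...,1]-.0941,P[...,2];r=np.hypot(x,y);th=np.radians(181.35)-np.arctan2(y,x)%(2*np.pi)
    k=(r>.019)&(r<.034)&(th>1.5)&(th<2.1)&(z>.055)&(z<.075);w=im.min(2)[200:209,214:228].astype(float)-60;w=np.clip(w,0,None)
    print("stop th %.3f n %d  px %.2f %.2f"%(th[k].mean(),k.sum(),u[k].mean(),v[k].mean()))
A=np.load("top0.npz");stop(A["d"],A["im"]);F=np.load("free.npz");stop(F["d"],F["im"]);N=np.load("now.npz");stop(N["d"],N["im"])
D=[]
for i in range(3): im,d,_=cam("top");D.append(d)
stop(np.median(D,0),im)
# does the end cap differ: foot top heights
for d in(A["d"],F["d"]):
    v,u=np.mgrid[:384,:512];P=np.stack([(u-c["cx"])/c["fx"]*d,(v-c["cy"])/c["fy"]*d,d],-1)@T[:3,:3].T+T[:3,3]
    r=np.hypot(P[...,0]-.5527,P[...,1]-.0941);k=(r>.068)&(r<.095)&(P[...,2]>.045)&(P[...,2]<.062)&(P[...,0]>.56)&(np.hypot(P[...,0]-.554,P[...,1]-.0172)>.03);print("foot top z",np.median(P[k][:,2]),np.mean(P[k][:,2]),k.sum())
E
```

```text
stop th 1.776 n 12  px 222.50 195.00
stop th 1.781 n 12  px 222.50 195.00
stop th 1.779 n 12  px 222.50 195.00
stop th 1.780 n 12  px 222.50 195.00
foot top z 0.05205001833701117 0.05187485079231316 77
foot top z 0.04990534717041539 0.05000567014620522 68
```

Call:
drive_tool(
  moves=[
    [[0,0,4],[0,0,0],0.85],
    [[0,0,4],[0,0,0],0.85],
    [[0,-2,0],[0,0,-0.02],0.85],
    [[0,-2,0],[0,0,-0.02],0.85],
    [[0,-2,0],[0,0,-0.02],0.85],
    [[0,0,0],[0,0,0],0.85],
  ],
)

```text
time_s: 28.07
tool_pos: [0.4762, 0.1685, 0.1309]
tool_rot: [179.3, -0.0, 138.8]
force: [18.1, 14.8, -28.6]
grip_width: 0.0226
grasp_force: 60.0
```

```bash
python3 -c "
from h import *
st();lev(2)"
```

```text
R 0.1060 theta 0.791 yaw-phi 0.047 z 0.1309 Ft 23.7 Fr -2.1 Fz -27.8 w 0.0223 g 60.0 t 28.12
cap 0.0 0.0 0.0
END theta 0.758 r 0.0775 z 0.0932 n 54
```

Call:
drive_tool(
  moves=[
    [[0,-3,1],[0,0,-0.03],0.85],
    [[0,-3,1],[0,0,-0.03],0.85],
    [[0,-3,0],[0,0,-0.03],0.85],
    [[0,0,0],[0,0,0],0.85],
  ],
)

```text
time_s: 28.55
tool_pos: [0.4746, 0.1659, 0.1308]
tool_rot: [178.6, 0.3, 144.1]
force: [27.8, 23.9, -32.6]
grip_width: 0.0226
grasp_force: 60.1
```

```bash
python3 -c "
from h import *
st();lev(2)"
```

```text
R 0.1054 theta 0.762 yaw-phi 0.111 z 0.1308 Ft 36.6 Fr -4.6 Fz -31.9 w 0.0226 g 60.1 t 28.60
cap 0.0 0.0 0.0
END theta 0.738 r 0.0773 z 0.0932 n 56
```

Call:
drive_tool(
  moves=[
    [[0,-3,0],[0,0,-0.03],0.85],
    [[0,-3,0],[0,0,-0.03],0.85],
    [[0,0,0],[0,0,0],0.85],
  ],
)

```text
time_s: 28.95
tool_pos: [0.4732, 0.1638, 0.1311]
tool_rot: [178.2, 0.5, 147.6]
force: [36.0, 32.3, -43.3]
grip_width: 0.0226
grasp_force: 60.1
```

```bash
python3 -c "
from h import *
st();lev(2)"
```

```text
R 0.1050 theta 0.738 yaw-phi 0.148 z 0.1311 Ft 47.9 Fr -8.0 Fz -43.0 w 0.0226 g 60.1 t 29.00
cap 230.0 197.41739130434783 254.7391304347826
END theta 0.698 r 0.0773 z 0.0939 n 52
```

Call:
drive_tool(
  moves=[
    [[0,-3,2],[0,0,0],0.85],
    [[0,-3,2],[0,0,0],0.85],
    [[0,-3,2],[0,0,0],0.85],
    [[0,0,0],[0,0,0],0.85],
  ],
)

```text
time_s: 29.43
tool_pos: [0.4726, 0.1631, 0.1306]
tool_rot: [177.4, 0.7, 147.7]
force: [35.2, 40.4, -19.0]
grip_width: 0.0229
grasp_force: 60.5
```

```bash
python3 -c "
from h import *
st();lev(2)"
```

```text
R 0.1050 theta 0.730 yaw-phi 0.143 z 0.1306 Ft 53.7 Fr -0.5 Fz -19.4 w 0.0229 g 60.5 t 29.48
cap 612.0 197.19117647058823 255.36111111111111
END theta 0.696 r 0.0770 z 0.0936 n 55
```

Call:
drive_tool(
  moves=[
    [[0,5,-1],[0,0,0.04],0.85],
    [[0,5,-1],[0,0,0.04],0.85],
    [[0,5,-1],[0,0,0.04],0.85],
    [[0,5,-1],[0,0,0.04],0.85],
    [[0,5,-1],[0,0,0.04],0.85],
    [[0,5,0],[0,0,0.01],0.85],
    [[0,1,0],[0,0,0],0.85],
    [[0,0,0],[0,0,0],0.85],
  ],
)

```text
time_s: 30.25
tool_pos: [0.4797, 0.1722, 0.1302]
tool_rot: [179.8, 0.0, 135.6]
force: [2.9, 7.2, 2.6]
grip_width: 0.0223
grasp_force: 60.0
```

```bash
python3 -c "
from h import *
st();lev(3)"
```

```text
R 0.1061 theta 0.839 yaw-phi 0.039 z 0.1302 Ft 7.2 Fr 3.3 Fz 0.9 w 0.0228 g 60.0 t 30.30
cap 0.0 0.0 0.0
END theta 0.837 r 0.0770 z 0.0937 n 54
```

Call:
drive_tool(
  moves=[
    [[0,2,-3],[0,0,0.03],0.85],
    [[0,0,-3],[0,0,0],0.85],
    [[0,0,-3],[0,0,0],0.85],
    [[0,0,-2],[0,0,0],0.85],
    [[0,0,0],[0,0,0],0.85],
  ],
)

```text
time_s: 30.87
tool_pos: [0.4777, 0.1702, 0.1322]
tool_rot: [-180.0, -0.3, 133.7]
force: [18.5, 11.7, -57.6]
grip_width: 0.0227
grasp_force: 60.0
```

Call:
drive_tool(
  moves=[
    [[0,0,-2],[0,0,0],0.85],
    [[0,0,-1],[0,0,0],0.85],
    [[0,0,0],[0,0,0],0.85],
  ],
)

```text
time_s: 31.12
tool_pos: [0.4771, 0.1694, 0.1327]
tool_rot: [-179.9, -0.4, 133.7]
force: [24.9, 13.6, -73.9]
grip_width: 0.0229
grasp_force: 60.0
```

```bash
python3 -c "
from h import *
st();lev(2)"
```

```text
R 0.1059 theta 0.801 yaw-phi -0.031 z 0.1327 Ft 26.5 Fr -8.6 Fz -73.6 w 0.0227 g 60.0 t 31.17
cap 0.0 0.0 0.0
END theta 0.782 r 0.0777 z 0.0941 n 54
```

Call:
drive_tool(
  moves=[
    [[0,4,-2],[0,0,0],0.85],
    [[0,4,-1],[0,0,0],0.85],
    [[0,0,-1],[0,0,0],0.85],
    [[0,0,0],[0,0,0],0.85],
  ],
)

```text
time_s: 31.6
tool_pos: [0.4781, 0.1703, 0.1336]
tool_rot: [-179.0, -0.5, 133.5]
force: [13.7, 5.3, -74.7]
grip_width: 0.0226
grasp_force: 59.7
```

```bash
python3 -c "
from h import *
st();lev(2)"
```

```text
R 0.1058 theta 0.815 yaw-phi -0.021 z 0.1336 Ft 13.8 Fr -6.4 Fz -74.2 w 0.0226 g 59.7 t 31.65
cap 0.0 0.0 0.0
END theta 0.793 r 0.0772 z 0.0941 n 53
```

Call:
drive_tool(
  moves=[
    [[0,3,-1],[0,0,0.02],0.85],
    [[0,3,0],[0,0,0.02],0.85],
    [[0,3,0],[0,0,0.02],0.85],
    [[0,0,0],[0,0,0],0.85],
  ],
)

```text
time_s: 32.08
tool_pos: [0.4806, 0.173, 0.1336]
tool_rot: [-178.2, -0.5, 130.0]
force: [0.8, -4.8, -62.3]
grip_width: 0.0225
grasp_force: 59.4
```

```bash
python3 -c "
from h import *
st();lev(2)"
```

```text
R 0.1060 theta 0.850 yaw-phi -0.046 z 0.1337 Ft -1.9 Fr -3.9 Fz -63.0 w 0.0225 g 59.4 t 32.13
cap 0.0 0.0 0.0
END theta 0.838 r 0.0770 z 0.0939 n 54
```

Call:
drive_tool(
  moves=[
    [[0,3,0],[0,0,0.02],0.85],
    [[0,3,0],[0,0,0.02],0.85],
    [[0,0,0],[0,0,0],0.85],
  ],
)

```text
time_s: 32.48
tool_pos: [0.4826, 0.1749, 0.1334]
tool_rot: [-177.7, -0.4, 127.7]
force: [-8.0, -9.1, -52.8]
grip_width: 0.0227
grasp_force: 59.6
```

```bash
python3 -c "
from h import *
st();lev(2)
im,d,c=cam('top');blobs(im,d,c)"
```

```text
R 0.1062 theta 0.876 yaw-phi -0.059 z 0.1334 Ft -12.6 Fr -0.6 Fz -52.6 w 0.0225 g 59.6 t 32.53
cap 0.0 0.0 0.0
END theta 0.879 r 0.0770 z 0.0935 n 50
  px 252.5 175.4 n 54 z 0.0944 xy 0.6043 0.0368
  px 260.4 196.7 n 202 z 0.0449 xy 0.5533 0.0174
  px 230.7 194.1 n 45 z 0.1052 xy 0.5526 0.0941
  px 220.0 205.4 n 113 z 0.0882 xy 0.5267 0.1244
  px 234.9 205.7 n 68 z 0.0487 xy 0.5289 0.0867
```

Call:
drive_tool(
  moves=[
    [[0,-5,5],[0,0,-0.03],0.85],
    [[0,-5,5],[0,0,-0.03],0.85],
    [[0,-5,5],[0,0,-0.03],0.85],
    [[0,-5,4],[0,0,-0.03],0.85],
    [[0,-5,0],[0,0,-0.03],0.85],
    [[0,-5,0],[0,0,-0.03],0.85],
    [[0,-5,0],[0,0,-0.03],0.85],
    [[0,-5,0],[0,0,-0.03],0.85],
    [[0,-4,1],[0,0,0],0.85],
    [[0,-4,1],[0,0,0],0.85],
    [[0,0,0],[0,0,0],0.85],
  ],
)

```text
time_s: 33.6
tool_pos: [0.4743, 0.1655, 0.1317]
tool_rot: [177.9, 0.5, 141.9]
force: [33.3, 33.6, -22.0]
grip_width: 0.0229
grasp_force: 60.4
```

```bash
python3 -c "
from h import *
st();lev(2)"
```

```text
R 0.1053 theta 0.757 yaw-phi 0.069 z 0.1317 Ft 45.3 Fr -1.5 Fz -20.9 w 0.0225 g 60.4 t 33.65
cap 175.0 197.40571428571428 254.76
END theta 0.739 r 0.0778 z 0.0939 n 55
```

Call:
drive_tool(
  moves=[
    [[0,-4,2],[0,0,0],0.85],
    [[0,-4,2],[0,0,0],0.85],
    [[0,0,0],[0,0,0],0.85],
  ],
)

```text
time_s: 34.0
tool_pos: [0.4729, 0.1642, 0.1313]
tool_rot: [177.3, 0.6, 142.1]
force: [33.2, 40.4, -9.7]
grip_width: 0.023
grasp_force: 60.4
```

```bash
python3 -c "
from h import *
st();lev(2)"
```

```text
R 0.1055 theta 0.739 yaw-phi 0.054 z 0.1312 Ft 52.9 Fr 1.6 Fz -8.3 w 0.0231 g 60.4 t 34.05
cap 469.0 197.29211087420043 254.8315565031983
END theta 0.696 r 0.0776 z 0.0940 n 53
```

Still holding at 53 N; I'll pull further back, keeping well under the wrist limit.

Call:
drive_tool(
  moves=[
    [[0,-5,0],[0,0,0],0.85],
    [[0,-5,0],[0,0,-0.02],0.85],
    [[0,-5,0],[0,0,-0.02],0.85],
    [[0,0,0],[0,0,0],0.85],
  ],
)

```text
time_s: 34.48
tool_pos: [0.4686, 0.159, 0.1317]
tool_rot: [176.2, 1.0, 144.5]
force: [53.8, 58.5, -35.5]
grip_width: 0.023
grasp_force: 60.4
```

Call:
drive_tool(
  moves=[
    [[0,-4,0],[0,0,-0.02],0.85],
    [[0,-4,0],[0,0,-0.02],0.85],
    [[0,0,0],[0,0,0],0.85],
  ],
)

```text
time_s: 34.73
tool_pos: [0.4664, 0.1558, 0.1321]
tool_rot: [175.8, 1.3, 146.9]
force: [62.9, 67.2, -46.4]
grip_width: 0.0233
grasp_force: 60.5
```

```bash
python3 -c "
from h import *
st();lev(2)"
```

```text
R 0.1054 theta 0.638 yaw-phi 0.036 z 0.1321 Ft 91.3 Fr -13.0 Fz -45.5 w 0.0232 g 60.5 t 34.78
cap 773.0 196.8240620957309 255.96636481241916
END theta 0.573 r 0.0776 z 0.0939 n 53
```

Call:
drive_tool(
  moves=[
    [[0,6,2],[0,0,0.02],0.85],
    [[0,6,2],[0,0,0.03],0.85],
    [[0,6,0],[0,0,0.03],0.85],
    [[0,6,0],[0,0,0.03],0.85],
    [[0,6,0],[0,0,0.03],0.8],
    [[0,6,0],[0,0,0.03],0.75],
    [[0,6,0],[0,0,0.03],0.65],
    [[0,3,0],[0,0,0],0.55],
    [[0,0,0],[0,0,0],0.55],
  ],
  newtons=15,
)

```text
time_s: 35.63
tool_pos: [0.4723, 0.1624, 0.1188]
tool_rot: [-179.9, -0.0, 134.9]
force: [0.5, -0.8, -0.3]
grip_width: 0.0351
grasp_force: 0.0
```

```bash
python3 -c "
from h import *
st();lev(4)
im,d,c=cam('top');blobs(im,d,c)"
```

```text
R 0.1049 theta 0.722 yaw-phi -0.089 z 0.1188 Ft -0.0 Fr 0.0 Fz 0.1 w 0.0367 g 0.0 t 35.68
cap 231.0 201.1038961038961 251.48917748917748
END theta 0.651 r 0.0774 z 0.0981 n 53
  px 247.5 170.7 n 56 z 0.0994 xy 0.6150 0.0498
  px 260.4 196.6 n 203 z 0.0441 xy 0.5535 0.0175
  px 230.6 194.1 n 44 z 0.1061 xy 0.5526 0.0942
  px 222.4 207.2 n 110 z 0.0929 xy 0.5206 0.1187
  px 235.4 205.7 n 68 z 0.0489 xy 0.5291 0.0841
```

It came free: the lever is back on the ramp at 0.65, raised 4 mm. I'll recentre higher on the knob and this time carry it upward with a grip.

Call:
drive_tool(
  moves=[
    [[0,0,-6],[0,0,0],0.5],
    [[0,0,-7],[0,0,0],0.45],
    [[0,0,0],[0,0,0],0.45],
    [[-1.5,-4,0],[0,0,-0.08],0.45],
    [[0,-4,0],[0,0,-0.08],0.45],
    [[0,0,0],[0,0,0],0.6],
    [[0,0,0],[0,0,0],0.7],
    [[0,0,0],[0,0,0],0.8],
    [[0,0,0],[0,0,0],0.8],
    [[0,0,0],[0,0,0],0.8],
    [[0,0,0],[0,0,0],0.8],
    [[0,0,0],[0,0,0],0.8],
  ],
  newtons=40,
)

```text
time_s: 36.93
tool_pos: [0.4675, 0.1557, 0.1323]
tool_rot: [-179.8, -0.0, 144.0]
force: [-3.9, -3.5, 4.7]
grip_width: 0.0231
grasp_force: 40.0
```

```bash
python3 -c "
from h import *
st();lev(2)"
```

```text
R 0.1044 theta 0.643 yaw-phi -0.009 z 0.1323 Ft -5.6 Fr 0.6 Fz 4.2 w 0.0227 g 40.0 t 36.98
cap 569.0 196.1177504393673 256.17398945518454
END theta 0.638 r 0.0777 z 0.0994 n 52
```

Gripped, with the lever up by about 5 mm. Lifting now.

Call:
drive_tool(
  moves=[
    [[0,0,-2],[0,0,0],0.8],
    [[0,0,-2],[0,0,0],0.8],
    [[0,0,-2],[0,0,0],0.8],
    [[0,0,-2],[0,0,0],0.8],
    [[0,0,0],[0,0,0],0.8],
  ],
)

```text
time_s: 37.5
tool_pos: [0.4676, 0.1549, 0.1377]
tool_rot: [-179.9, -0.0, 144.0]
force: [6.1, -1.8, -23.0]
grip_width: 0.0231
grasp_force: 40.0
```

```bash
python3 -c "
from h import *
st();lev(2)"
```

```text
R 0.1039 theta 0.638 yaw-phi -0.014 z 0.1376 Ft 2.3 Fr -5.2 Fz -22.5 w 0.0230 g 40.0 t 37.55
cap 153.0 194.95424836601308 256.41830065359477
END theta 0.618 r 0.0771 z 0.1044 n 56
```

Call:
drive_tool(
  moves=[
    [[0,0,-3],[0,0,0],0.8],
    [[-0.1,3.2,0],[0,0,0.03],0.8],
    [[0,3.2,0],[0,0,0.03],0.8],
    [[0,3.2,0],[0,0,0.03],0.8],
    [[0,3.2,0],[0,0,0.03],0.8],
    [[-0.1,3.2,0],[0,0,0.03],0.8],
    [[0,3.2,0],[0,0,0.03],0.8],
  ],
)

```text
time_s: 38.23
tool_pos: [0.4792, 0.1688, 0.1397]
tool_rot: [-179.7, -0.1, 133.6]
force: [3.7, -2.4, -23.7]
grip_width: 0.0233
grasp_force: 40.0
```

```bash
python3 -c "
from h import *
st();lev(2)"
```

```text
R 0.1040 theta 0.819 yaw-phi -0.016 z 0.1398 Ft 1.5 Fr -5.8 Fz -23.0 w 0.0230 g 40.0 t 38.28
cap 0.0 0.0 0.0
END theta 0.798 r 0.0777 z 0.1063 n 56
```

Call:
drive_tool(
  moves=[
    [[0,4.2,0],[0,0,0.04],0.8],
    [[0,4.2,0],[0,0,0.04],0.8],
    [[0,4.2,0],[0,0,0.04],0.8],
    [[0,4.2,0],[0,0,0.04],0.8],
    [[0,4.2,0],[0,0,0.04],0.8],
    [[0,4.2,0],[0,0,0.04],0.8],
  ],
)

```text
time_s: 38.88
tool_pos: [0.4985, 0.1842, 0.1392]
tool_rot: [-179.6, -0.1, 119.8]
force: [2.3, -2.9, -23.2]
grip_width: 0.023
grasp_force: 40.0
```

```bash
python3 -c "
from h import *
st();lev(2)"
```

```text
R 0.1043 theta 1.058 yaw-phi -0.018 z 0.1394 Ft 1.4 Fr -4.2 Fz -23.1 w 0.0231 g 40.0 t 38.93
cap 0.0 0.0 0.0
END theta 1.062 r 0.0780 z 0.1054 n 57
```

Call:
drive_tool(
  moves=[
    [[0,4.2,0],[0,0,0.04],0.8],
    [[-0.1,4.2,0],[0,0,0.04],0.8],
    [[-0.1,4.2,0],[0,0,0.04],0.8],
    [[-0.1,4.2,0],[0,0,0.04],0.8],
  ],
)

```text
time_s: 39.37
tool_pos: [0.5137, 0.1919, 0.1407]
tool_rot: [-179.6, 0.0, 110.7]
force: [0.3, -2.4, -23.9]
grip_width: 0.023
grasp_force: 40.0
```

```bash
python3 -c "
from h import *
st();lev(2);im,d,c=cam('top');blobs(im,d,c)"
```

```text
R 0.1043 theta 1.222 yaw-phi -0.013 z 0.1408 Ft -0.6 Fr -4.7 Fz -23.9 w 0.0231 g 40.0 t 39.42
cap 0.0 0.0 0.0
END theta 1.212 r 0.0779 z 0.1074 n 57
  px 258.1 182.6 n 59 z 0.1067 xy 0.5808 0.0226
  px 261.0 198.5 n 137 z 0.0443 xy 0.5474 0.0128
  px 230.7 194.4 n 47 z 0.1065 xy 0.5521 0.0943
  px 217.6 199.7 n 107 z 0.1015 xy 0.5384 0.1287
  px 235.0 205.7 n 67 z 0.0483 xy 0.5290 0.0867
```

Call:
drive_tool(
  moves=[
    [[-0.1,4.2,0],[0,0,0.04],0.8],
    [[-0.1,4.2,0],[0,0,0.04],0.8],
    [[-0.1,4.2,0],[0,0,0.04],0.8],
    [[-0.1,4.2,0],[0,0,0.04],0.8],
    [[-0.1,4.2,0],[0,0,0.04],0.8],
    [[0,2.1,0],[0,0,0.02],0.8],
    [[0,0,0],[0,0,0],0.8],
  ],
)

```text
time_s: 40.15
tool_pos: [0.5366, 0.1983, 0.1417]
tool_rot: [-179.7, 0.1, 98.2]
force: [-1.2, -4.0, -24.2]
grip_width: 0.0227
grasp_force: 40.0
```

```bash
python3 -c "
from h import *
st();lev(3)"
```

```text
R 0.1045 theta 1.441 yaw-phi -0.010 z 0.1417 Ft -1.0 Fr -4.0 Fz -25.6 w 0.0230 g 40.0 t 40.20
cap 0.0 0.0 0.0
END theta 1.450 r 0.0779 z 0.1082 n 62
```

Over the notch area at about 1.445. Lowering while still gripping.

Call:
drive_tool(
  moves=[
    [[0,0,2],[0,0,0],0.8],
    [[0,0,2],[0,0,0],0.8],
    [[0,0,2],[0,0,0],0.8],
    [[0,0,2],[0,0,0],0.8],
    [[0,0,0],[0,0,0],0.8],
  ],
)

```text
time_s: 40.77
tool_pos: [0.5383, 0.1989, 0.1357]
tool_rot: [-180.0, 0.0, 98.2]
force: [0.4, -4.8, -20.4]
grip_width: 0.0231
grasp_force: 40.0
```

```bash
python3 -c "
from h import *
st();lev(2)"
```

```text
R 0.1049 theta 1.459 yaw-phi 0.008 z 0.1356 Ft 0.0 Fr -4.0 Fz -20.8 w 0.0228 g 40.0 t 40.82
cap 0.0 0.0 0.0
END theta 1.466 r 0.0777 z 0.1021 n 62
```

Below the level-track height (+7 mm against +10), so the follower is in the notch. I'll keep lowering.

Call:
drive_tool(
  moves=[
    [[0,0,2],[0,0,0],0.8],
    [[0,0,2],[0,0,0],0.8],
    [[0,0,2],[0,0,0],0.8],
    [[0,0,2],[0,0,0],0.8],
    [[0,0,0],[0,0,0],0.8],
  ],
)

```text
time_s: 41.33
tool_pos: [0.5391, 0.1993, 0.1283]
tool_rot: [179.9, 0.0, 98.1]
force: [0.7, -5.2, -18.9]
grip_width: 0.0228
grasp_force: 40.0
```

```bash
python3 -c "
from h import *
st();lev(2)"
```

```text
R 0.1051 theta 1.466 yaw-phi 0.014 z 0.1281 Ft 1.7 Fr -4.3 Fz -18.0 w 0.0235 g 40.0 t 41.38
cap 0.0 0.0 0.0
END theta 1.478 r 0.0774 z 0.0959 n 62
```

Call:
drive_tool(
  moves=[
    [[0,0,2],[0,0,0],0.8],
    [[0,0,2],[0,0,0],0.8],
    [[0,0,1],[0,0,0],0.8],
    [[0,0,0],[0,0,0],0.8],
  ],
)

```text
time_s: 41.82
tool_pos: [0.5393, 0.1997, 0.1246]
tool_rot: [179.9, 0.0, 98.2]
force: [-2.6, -5.8, -6.5]
grip_width: 0.0232
grasp_force: 40.0
```

```bash
python3 -c "
from h import *
st();lev(2)"
```

```text
R 0.1055 theta 1.468 yaw-phi 0.016 z 0.1246 Ft -3.2 Fr -5.5 Fz -7.1 w 0.0230 g 40.0 t 41.87
cap 0.0 0.0 0.0
END theta 1.481 r 0.0777 z 0.0949 n 61
```

Call:
drive_tool(
  moves=[
    [[0,0,0],[0,0,0],0.7],
    [[0,0,0],[0,0,0],0.6],
    [[0,0,0],[0,0,0],0.5],
    [[0,0,0],[0,0,0],0.4],
    [[0,0,0],[0,0,0],0.4],
    [[0,0,0],[0,0,0],0.4],
  ],
)

```text
time_s: 42.47
tool_pos: [0.539, 0.2006, 0.1235]
tool_rot: [179.9, -0.0, 98.2]
force: [1.2, 0.7, 0.1]
grip_width: 0.0489
grasp_force: 0.0
```

```bash
python3 -c "
from h import *
st();lev(4);im,d,c=cam('top');blobs(im,d,c)"
```

```text
R 0.1062 theta 1.465 yaw-phi 0.014 z 0.1231 Ft -0.2 Fr 0.2 Fz -0.1 w 0.0501 g 0.0 t 42.52
cap 0.0 0.0 0.0
END theta 1.484 r 0.0779 z 0.0955 n 60
  px 262.6 193.4 n 109 z 0.0874 xy 0.5585 0.0097
  px 230.6 194.1 n 44 z 0.1066 xy 0.5528 0.0941
  px 218.9 197.1 n 73 z 0.0861 xy 0.5486 0.1272
  px 233.3 205.7 n 79 z 0.0482 xy 0.5290 0.0895
```

```bash
cat >> h.py <<'E'
def arm(d,th,cn="top"):
    c=env.get_calibration(cn);T=np.array(c["T"]);v,u=np.mgrid[:384,:512];P=np.stack([(u-c["cx"])/c["fx"]*d,(v-c["cy"])/c["fy"]*d,d],-1)@T[:3,:3].T+T[:3,3]
    a=np.radians(181.35)-th;x,y=P[...,0]-.5527,P[...,1]-.0941;l=x*np.cos(a)+y*np.sin(a);w=-x*np.sin(a)+y*np.cos(a)
    for nm,k in(("knobarm",(l>.025)&(l<.085)&(abs(w)<.005)),("clamparm",(l<-.025)&(l>-.062)&(abs(w)<.005)),("end",(l<-.07)&(l>-.086)&(abs(w)<.006)),("knob",(l>.097)&(l<.113)&(abs(w)<.008)),("foot",(l<-.07)&(l>-.086)&(abs(w)>.013)&(abs(w)<.026))): 
        k=k&(P[...,2]>(.04 if nm=="foot" else .07))&(P[...,2]<.14); print(cn,nm,k.sum(),"%.4f"%(np.median(P[k][:,2]) if k.any() else 0),end=" | ")
    print()
E
python3 - <<'E'
from h import *
arm(np.load("top0.npz")["d"],-.388);arm(np.load("free.npz")["d"],.843)
D=[cam("top")[1] for i in range(4)];d=np.median(D,0)
for t in(1.44,1.47,1.5): arm(d,t)
E
```

```text
top knobarm 85 0.0896 | top clamparm 48 0.0889 | top end 25 0.0947 | top knob 40 0.1306 | top foot 59 0.0521 | 
top knobarm 84 0.0876 | top clamparm 48 0.0878 | top end 25 0.0935 | top knob 39 0.1292 | top foot 45 0.0501 | Traceback (most recent call last):
  File "<stdin>", line 3, in <module>
  File "h.py", line 4, in cam
    im,d=env.read_camera(n); c=env.get_calibration(n); return im,d,c
         ~~~~~~~~~~~~~~~^^^
ValueError: 200 camera calls are used up
```

Cameras are used up, so I'll check the lever height by touch: closed fingertips lowered onto the knob top, expected at z = 0.128 in the notch.

Call:
drive_tool(
  moves=[
    [[0,0,-10],[0,0,0],0.4],
    [[0,0,-20],[0,0,0],0.4],
    [[0,0,-18],[0,0,0],0.6],
    [[0,0,0],[0,0,0],0.9],
    [[0,0,0],[0,0,0],1],
    [[0,0,0],[0,0,0],1],
    [[0,0,0],[0,0,0],1],
    [[0,0,5],[0,0,0],1],
    [[0,0,5],[0,0,0],1],
    [[0,0,3],[0,0,0],1],
    [[0,0,0],[0,0,0],1],
  ],
  newtons=15,
)

```text
time_s: 43.83
tool_pos: [0.5375, 0.1992, 0.1559]
tool_rot: [-179.9, 0.0, 98.2]
force: [0.3, -0.3, -0.1]
grip_width: 0.0032
grasp_force: 0.0
```

Call:
drive_tool(
  moves=[
    [[0,0,2],[0,0,0],1],
    [[0,0,2],[0,0,0],1],
    [[0,0,0],[0,0,0],1],
  ],
)

```text
time_s: 44.08
tool_pos: [0.5382, 0.1995, 0.153]
tool_rot: [-180.0, 0.0, 98.2]
force: [0.2, -0.4, -0.3]
grip_width: 0.0007
grasp_force: 0.0
```

Call:
drive_tool(
  moves=[
    [[0,0,1.5],[0,0,0],1],
    [[0,0,1],[0,0,0],1],
    [[0,0,0],[0,0,0],1],
  ],
)

```text
time_s: 44.33
tool_pos: [0.5383, 0.1995, 0.1508]
tool_rot: [-180.0, 0.0, 98.2]
force: [-0.1, 0.6, -0.3]
grip_width: 0.0005
grasp_force: 0.0
```

Call:
drive_tool(
  moves=[
    [[0,0,1],[0,0,0],1],
    [[0,0,0.5],[0,0,0],1],
    [[0,0,0],[0,0,0],1],
  ],
)

```text
time_s: 44.58
tool_pos: [0.5384, 0.1997, 0.1496]
tool_rot: [180.0, 0.0, 98.2]
force: [-0.1, 0.3, 2.6]
grip_width: 0.0002
grasp_force: 0.8
```

Call:
drive_tool(
  moves=[
    [[0,0,1],[0,0,0],1],
    [[0,0,0],[0,0,0],1],
  ],
)

```text
time_s: 44.75
tool_pos: [0.5386, 0.1998, 0.1494]
tool_rot: [180.0, 0.0, 98.2]
force: [-1.1, -0.1, 5.4]
grip_width: 0.0004
grasp_force: 2.8
```

Contact comes at a tip height of about 0.1275, so the knob centre is at about 0.107 and the lever is down in the notch. Retreating and handing in.

Call:
drive_tool(
  moves=[
    [[0,0,-5],[0,0,0],1],
    [[0,0,-20],[0,0,0],1],
    [[0,0,-30],[0,0,0],1],
    [[0,0,-30],[0,0,0],1],
    [[0,0,0],[0,0,0],1],
    [[0,0,0],[0,0,0],1],
  ],
)

```text
time_s: 45.25
tool_pos: [0.5393, 0.2001, 0.2353]
tool_rot: [179.8, -0.0, 98.2]
force: [0.1, -0.6, -1.4]
grip_width: 0.0003
grasp_force: 0.0
```

```bash
python3 -c "
from cell import env
print(env.get_obs()['tool_pos']);print(env.sign_off())"
```

```text
[0.53932395 0.20011856 0.23531399]
the job is handed in; nothing more can be done
None
```

I handed the job in at 45 s with the specimen seated in the nest and the lever in the low notch (knob top at about 0.1275 m by touch), but the lever first jammed on the ramp at 0.84 rad: I pulled up to about 100 N at the wrist to free it, then lifted it by the knob over the cam instead of sliding it; the end stop showed no movement when I checked it during the jam, and with the camera calls used up, the foot's hold on the specimen was not seen directly.

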